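# Stand the sample jars in drip dishes

### The arm

A 7-joint arm with a two-finger parallel gripper is mounted at the origin on a cart in front of the work surface, level with it; the furniture and walls round the work are solid. World frame = base frame: x ahead of the robot, y to its left, z up, the work surface at z = 0. Lengths are in m, angles in rad, forces in N, time in s.
With the tool pointing down it reaches from about 0.425 to 0.875 m from the base axis. Payload 4.7 kg.
Tool frame: the origin (TCP) lies on the centre line of the jaws, within the pads' length; the fingertips stand 17 mm ahead of it and the grasp point (between the pads) lies 2 mm behind it; x points along the fingers, z is the direction in which the jaws open and shut, and the axes are right-handed (so a half turn about x gives the same grasp; the last joint's range is limited). The gripper opens to 87 mm and grips with 3 to 60 N. Pads are 19 mm wide; open, the fingers measure 117 mm over their backs; the gripper's body (75 mm by 190 mm) begins 51 mm behind the grasp point.
Start: joints at [1.209, 0.321, -0.07, 1.45, 0.023, 1.371, -0.057], TCP at [0.239, -0.605, 0.24] pointing down, gripper open.
Joint ranges: [-2.86, 2.86], [-0.3, 2.09], [-1.38, 1.24], [0.06, 2.45], [-1.56, 4.7], [0.09, 2.05], [-2.69, 2.69]. Speed limits (rad/s): [2.57, 2.57, 3.14, 3.14, 3.14, 3.14, 3.14].

### API

Orientations are given as a rotation vector (axis times angle).
In Python, from station import arm gives the robot as it stands.
- The arm moves only by the shell command python3 -m pendant 'ROWS' [OPENING]. ROWS is JSON, one flat list of numbers, 6 for each row, row after row: the shift along the tool's x, y, z as a fraction of full scale, then the turn, a rotation vector about the tool's x, y, z as a fraction of full scale. In form: [dx, dy, dz, ax, ay, az, dx, dy, dz, ax, ay, az, ...]. A call has 1 to 12 rows; each row is the pose to reach, as a shift and turn from the pose commanded when the call began, along the tool's axes at that moment, turning the shorter way round; what a row does not reach only later rows make up. Full scale, the value 1, is 80 cm for a shift and pi rad for a turn. A row lasts 1/8 s, in which the tool goes at most 62.5 mm and 10.7 degrees, less where a joint would pass 70% of its speed; a pose out of reach is approached as far as the arm can. A call with a number of a shift or a turn outside -1 to 1 is refused whole. A call with a gripper value outside its range is refused whole. OPENING is the opening, from -1 (shut) to 1 (fully open), set as the call begins (- or left out, the last holds). The fingers move at their own pace and stop on an object; the grip force is fixed at half the most. Time passes only in rows, so rows that repeat a pose let the fingers close. It gives the time, the measured TCP pose, the force and the opening at its end, in the units of the state.
- arm.state(): the state, without advancing time (a new reading comes with each control period).
- arm.capture(name): name is "side" or "top"; returns (picture, depth): 480x640x3 uint8, red, green, blue; 480x640 float32, m along the optical axis (not along the pixel's ray), 0 where there is no reading.
- arm.camera_params(name): a dict with "intrinsics" (3x3 intrinsics, pixels), "dist" ([k1, k2, p1, p2, k3] as OpenCV has them; the pictures are not rectified), "cam_to_world" (4x4, takes a point from camera to world coordinates). Camera axes: x right, y up, looking along -z (the intrinsics and any distortion apply to the point x, -y, -z); pixel columns grow to the right and rows downward; lengths in m; the calibration is good to about 2 mm. A picture is of the moment at which its call begins. camera_params takes no time and is no camera call.
- arm.hand_in(): hands the job in, once; it reports no verdict.
The state is a dict: "time_s": time; "joint_positions": joint angles; "joint_velocities": joint speeds; "joint_efforts": joint torques, N m; "ee_pos": TCP position; "ee_rot": TCP orientation; "contact_force": force on the tool from outside, world axes, zero at the start; "torque": the same for the moment, N m; "gripper_width": finger opening in m.
Only numpy, scipy, OpenCV 4.12 (cv2) and the standard library are available. Lean on these libraries where they do the work, as an engineer would, in place of code of your own. Each camera call takes 0.05 s, during which the arm holds its last target.

### The job

Every sample jar on the left needs its own drip dish on the tray: take the cover off the stack of nested dishes and lay it on the worktop, then for each jar lift just the top dish off the stack, set it upright on a free round mark of the tray and stand the jar upright in the middle of it, dish first and jar second. Take no more dishes than there are jars; never drag a lower dish up with the one above, and leave the rest of the stack and whatever already stands on the tray where they are. When all the jars are set, put the cover back on top of the dishes that remain nested.

Things in the scene. Friction and masses are not known exactly. Their poses are not given: they have to be found in the camera images.
- tray: flat grey plastic tray on the right, fixed to the worktop, 190 x 190 mm, top 6 mm above the worktop (lip 9 mm high), origin under its centre, z up; it has four round marks. The fixed spectrophotometer between tray and jars is 0.17 m high and fills y = -0.12 to 0.29 from x = 0.39 on; the worktop between it and the tray (x = 0.42 to 0.46, y = -0.19) is free
- mark0 (a point): centre of a round mark (ring of 78 mm outside diameter) on the tray's top face; the marks lie 94 mm apart in a square; one of the four is occupied
- mark1 (a point): centre of a round mark (ring of 78 mm outside diameter) on the tray's top face; the marks lie 94 mm apart in a square; one of the four is occupied
- mark2 (a point): centre of a round mark (ring of 78 mm outside diameter) on the tray's top face; the marks lie 94 mm apart in a square; one of the four is occupied
- mark3 (a point): centre of a round mark (ring of 78 mm outside diameter) on the tray's top face; the marks lie 94 mm apart in a square; one of the four is occupied
- dish0: the lowest of a stack of four nested round white plastic drip dishes, on the worktop. Each dish: 22 mm high, 30 to 55 g; a foot 8 mm high and 52 mm wide, above it the upright collar (z 8 to 22 mm), 64 mm outside and 56 mm inside diameter; inner floor 3 mm above the underside, about 45 mm wide. Origin: centre of its underside, z up
- dish1: drip dish number 2 of 4 from below: same size and origin as dish0. It sits 14 mm higher than the dish below it, collar on collar, the collars flush, with 2 mm of side play and nothing holding it; grip it across the upper half of its collar only, or the next one comes too
- dish2: drip dish number 3 of 4 from below: same size and origin as dish0. It sits 14 mm higher than the dish below it, collar on collar, the collars flush, with 2 mm of side play and nothing holding it; grip it across the upper half of its collar only, or the next one comes too
- dish3: drip dish number 4 of 4 from below, the topmost at the start: same size and origin as dish0. It sits 14 mm higher than the dish below it, collar on collar, the collars flush, with 2 mm of side play and nothing holding it; grip it across the upper half of its collar only, or the next one comes too
- cover: grey disc, 64 mm wide, that covers the stack, with an upright black round knob 21 mm in diameter, 26 mm high; 33 mm high over all. A 3 mm deep, 47 mm wide plug under it sits loosely in a dish's mouth: its underside is then 19 mm above that dish's underside. Origin: centre of the plug's underside; the knob is from z = 7 to 33 mm. 50 g
- jar0: squat amber glass sample jar with a ribbed white screw cap, 36 mm diameter, 34 mm high, 60 g, standing on the worktop on the left; two or three of the four exist in a run. Origin: centre of its underside, z up. Hold it by its upper 14 mm when it goes into a dish, so that the fingers stay above the collar
- jar1: squat amber glass sample jar with a ribbed white screw cap, 36 mm diameter, 34 mm high, 60 g, standing on the worktop on the left; two or three of the four exist in a run. Origin: centre of its underside, z up. Hold it by its upper 14 mm when it goes into a dish, so that the fingers stay above the collar
- jar2: squat amber glass sample jar with a ribbed white screw cap, 36 mm diameter, 34 mm high, 60 g, standing on the worktop on the left; two or three of the four exist in a run. Origin: centre of its underside, z up. Hold it by its upper 14 mm when it goes into a dish, so that the fingers stay above the collar
- jar3: squat amber glass sample jar with a ribbed white screw cap, 36 mm diameter, 34 mm high, 60 g, standing on the worktop on the left; two or three of the four exist in a run. Origin: centre of its underside, z up. Hold it by its upper 14 mm when it goes into a dish, so that the fingers stay above the collar
- glass_beaker: glass beaker, 51 mm wide, 68 mm high; if present it stands on one tray mark and stays. Origin: centre of its underside
- buffer_4: small white screw-cap bottle, 38 mm wide, 75 mm high; if present it stands on one tray mark and stays. Origin: centre of its underside
- buffer_7: small white screw-cap bottle, 38 mm wide, 75 mm high; if present it stands on one tray mark and stays. Origin: centre of its underside
- buffer_10: small white screw-cap bottle, 38 mm wide, 75 mm high; if present it stands on one tray mark and stays. Origin: centre of its underside
Not all that is in view belongs to the job. Leave any black look-alike of the jar0 alone.

How it is judged:
On the way, in this order (a step that is already met when the one before it is completed fails the run):
1. the cover lies on the worktop, released, beside the stack (height (world z) of cover below 0.012 m and horizontal distance between cover and dish0 above 0.06 m and linear speed of cover below 0.02 m/s and contact force between the fingers and cover below 0.2 N), for 0.2 s.
2. every jar stands in its own dish on a tray mark, the other dishes still nested (((horizontal distance between jar0 and dish1 below 0.01 m and z of jar0 in the frame of dish1 between 0 and 0.008 m and angle between jar0's own z axis and vertical below 0.1 rad) or (horizontal distance between jar0 and dish2 below 0.01 m and z of jar0 in the frame of dish2 between 0 and 0.008 m and angle between jar0's own z axis and vertical below 0.1 rad) or (horizontal distance between jar0 and dish3 below 0.01 m and z of jar0 in the frame of dish3 between 0 and 0.008 m and angle between jar0's own z axis and vertical below 0.1 rad)) and ((horizontal distance between jar1 and dish1 below 0.01 m and z of jar1 in the frame of dish1 between 0 and 0.008 m and angle between jar1's own z axis and vertical below 0.1 rad) or (horizontal distance between jar1 and dish2 below 0.01 m and z of jar1 in the frame of dish2 between 0 and 0.008 m and angle between jar1's own z axis and vertical below 0.1 rad) or (horizontal distance between jar1 and dish3 below 0.01 m and z of jar1 in the frame of dish3 between 0 and 0.008 m and angle between jar1's own z axis and vertical below 0.1 rad)) and ((horizontal distance between jar2 and dish1 below 0.01 m and z of jar2 in the frame of dish1 between 0 and 0.008 m and angle between jar2's own z axis and vertical below 0.1 rad) or (horizontal distance between jar2 and dish2 below 0.01 m and z of jar2 in the frame of dish2 between 0 and 0.008 m and angle between jar2's own z axis and vertical below 0.1 rad) or (horizontal distance between jar2 and dish3 below 0.01 m and z of jar2 in the frame of dish3 between 0 and 0.008 m and angle between jar2's own z axis and vertical below 0.1 rad)) and ((horizontal distance between jar3 and dish1 below 0.01 m and z of jar3 in the frame of dish1 between 0 and 0.008 m and angle between jar3's own z axis and vertical below 0.1 rad) or (horizontal distance between jar3 and dish2 below 0.01 m and z of jar3 in the frame of dish2 between 0 and 0.008 m and angle between jar3's own z axis and vertical below 0.1 rad) or (horizontal distance between jar3 and dish3 below 0.01 m and z of jar3 in the frame of dish3 between 0 and 0.008 m and angle between jar3's own z axis and vertical below 0.1 rad)) and ((((horizontal distance between dish1 and mark0 below 0.015 m or horizontal distance between dish1 and mark1 below 0.015 m or horizontal distance between dish1 and mark2 below 0.015 m or horizontal distance between dish1 and mark3 below 0.015 m) and z of dish1 in the frame of tray between 0.002 and 0.01 m and angle between dish1's own z axis and vertical below 0.08 rad) and ((horizontal distance between jar0 and dish1 below 0.01 m and z of jar0 in the frame of dish1 between 0 and 0.008 m and angle between jar0's own z axis and vertical below 0.1 rad) or (horizontal distance between jar1 and dish1 below 0.01 m and z of jar1 in the frame of dish1 between 0 and 0.008 m and angle between jar1's own z axis and vertical below 0.1 rad) or (horizontal distance between jar2 and dish1 below 0.01 m and z of jar2 in the frame of dish1 between 0 and 0.008 m and angle between jar2's own z axis and vertical below 0.1 rad) or (horizontal distance between jar3 and dish1 below 0.01 m and z of jar3 in the frame of dish1 between 0 and 0.008 m and angle between jar3's own z axis and vertical below 0.1 rad))) or (horizontal distance between dish1 and dish0 below 0.006 m and z of dish1 in the frame of dish0 between 0.011 and 0.017 m)) and ((((horizontal distance between dish2 and mark0 below 0.015 m or horizontal distance between dish2 and mark1 below 0.015 m or horizontal distance between dish2 and mark2 below 0.015 m or horizontal distance between dish2 and mark3 below 0.015 m) and z of dish2 in the frame of tray between 0.002 and 0.01 m and angle between dish2's own z axis and vertical below 0.08 rad) and ((horizontal distance between jar0 and dish2 below 0.01 m and z of jar0 in the frame of dish2 between 0 and 0.008 m and angle between jar0's own z axis and vertical below 0.1 rad) or (horizontal distance between jar1 and dish2 below 0.01 m and z of jar1 in the frame of dish2 between 0 and 0.008 m and angle between jar1's own z axis and vertical below 0.1 rad) or (horizontal distance between jar2 and dish2 below 0.01 m and z of jar2 in the frame of dish2 between 0 and 0.008 m and angle between jar2's own z axis and vertical below 0.1 rad) or (horizontal distance between jar3 and dish2 below 0.01 m and z of jar3 in the frame of dish2 between 0 and 0.008 m and angle between jar3's own z axis and vertical below 0.1 rad))) or (horizontal distance between dish2 and dish1 below 0.006 m and z of dish2 in the frame of dish1 between 0.011 and 0.017 m)) and ((((horizontal distance between dish3 and mark0 below 0.015 m or horizontal distance between dish3 and mark1 below 0.015 m or horizontal distance between dish3 and mark2 below 0.015 m or horizontal distance between dish3 and mark3 below 0.015 m) and z of dish3 in the frame of tray between 0.002 and 0.01 m and angle between dish3's own z axis and vertical below 0.08 rad) and ((horizontal distance between jar0 and dish3 below 0.01 m and z of jar0 in the frame of dish3 between 0 and 0.008 m and angle between jar0's own z axis and vertical below 0.1 rad) or (horizontal distance between jar1 and dish3 below 0.01 m and z of jar1 in the frame of dish3 between 0 and 0.008 m and angle between jar1's own z axis and vertical below 0.1 rad) or (horizontal distance between jar2 and dish3 below 0.01 m and z of jar2 in the frame of dish3 between 0 and 0.008 m and angle between jar2's own z axis and vertical below 0.1 rad) or (horizontal distance between jar3 and dish3 below 0.01 m and z of jar3 in the frame of dish3 between 0 and 0.008 m and angle between jar3's own z axis and vertical below 0.1 rad))) or (horizontal distance between dish3 and dish2 below 0.006 m and z of dish3 in the frame of dish2 between 0.011 and 0.017 m)) and linear speed of each of jar0, jar1, jar2, jar3 below 0.02 m/s and contact force between the fingers and anything else below 0.5 N), for 0.2 s.
At the end, for the whole second after the job is handed in: Each jar upright in its own dish (within 10 mm of centre), the dish flat within 15 mm of a mark; other dishes nested, the lowest within 50 mm of its place; cover flat on them (within 8 mm); the tray's first occupant standing, moved under 30 mm; all at rest (((horizontal distance between jar0 and dish1 below 0.01 m and z of jar0 in the frame of dish1 between 0 and 0.008 m and angle between jar0's own z axis and vertical below 0.1 rad) or (horizontal distance between jar0 and dish2 below 0.01 m and z of jar0 in the frame of dish2 between 0 and 0.008 m and angle between jar0's own z axis and vertical below 0.1 rad) or (horizontal distance between jar0 and dish3 below 0.01 m and z of jar0 in the frame of dish3 between 0 and 0.008 m and angle between jar0's own z axis and vertical below 0.1 rad)) and ((horizontal distance between jar1 and dish1 below 0.01 m and z of jar1 in the frame of dish1 between 0 and 0.008 m and angle between jar1's own z axis and vertical below 0.1 rad) or (horizontal distance between jar1 and dish2 below 0.01 m and z of jar1 in the frame of dish2 between 0 and 0.008 m and angle between jar1's own z axis and vertical below 0.1 rad) or (horizontal distance between jar1 and dish3 below 0.01 m and z of jar1 in the frame of dish3 between 0 and 0.008 m and angle between jar1's own z axis and vertical below 0.1 rad)) and ((horizontal distance between jar2 and dish1 below 0.01 m and z of jar2 in the frame of dish1 between 0 and 0.008 m and angle between jar2's own z axis and vertical below 0.1 rad) or (horizontal distance between jar2 and dish2 below 0.01 m and z of jar2 in the frame of dish2 between 0 and 0.008 m and angle between jar2's own z axis and vertical below 0.1 rad) or (horizontal distance between jar2 and dish3 below 0.01 m and z of jar2 in the frame of dish3 between 0 and 0.008 m and angle between jar2's own z axis and vertical below 0.1 rad)) and ((horizontal distance between jar3 and dish1 below 0.01 m and z of jar3 in the frame of dish1 between 0 and 0.008 m and angle between jar3's own z axis and vertical below 0.1 rad) or (horizontal distance between jar3 and dish2 below 0.01 m and z of jar3 in the frame of dish2 between 0 and 0.008 m and angle between jar3's own z axis and vertical below 0.1 rad) or (horizontal distance between jar3 and dish3 below 0.01 m and z of jar3 in the frame of dish3 between 0 and 0.008 m and angle between jar3's own z axis and vertical below 0.1 rad)) and ((((horizontal distance between dish1 and mark0 below 0.015 m or horizontal distance between dish1 and mark1 below 0.015 m or horizontal distance between dish1 and mark2 below 0.015 m or horizontal distance between dish1 and mark3 below 0.015 m) and z of dish1 in the frame of tray between 0.002 and 0.01 m and angle between dish1's own z axis and vertical below 0.08 rad) and ((horizontal distance between jar0 and dish1 below 0.01 m and z of jar0 in the frame of dish1 between 0 and 0.008 m and angle between jar0's own z axis and vertical below 0.1 rad) or (horizontal distance between jar1 and dish1 below 0.01 m and z of jar1 in the frame of dish1 between 0 and 0.008 m and angle between jar1's own z axis and vertical below 0.1 rad) or (horizontal distance between jar2 and dish1 below 0.01 m and z of jar2 in the frame of dish1 between 0 and 0.008 m and angle between jar2's own z axis and vertical below 0.1 rad) or (horizontal distance between jar3 and dish1 below 0.01 m and z of jar3 in the frame of dish1 between 0 and 0.008 m and angle between jar3's own z axis and vertical below 0.1 rad))) or (horizontal distance between dish1 and dish0 below 0.006 m and z of dish1 in the frame of dish0 between 0.011 and 0.017 m)) and ((((horizontal distance between dish2 and mark0 below 0.015 m or horizontal distance between dish2 and mark1 below 0.015 m or horizontal distance between dish2 and mark2 below 0.015 m or horizontal distance between dish2 and mark3 below 0.015 m) and z of dish2 in the frame of tray between 0.002 and 0.01 m and angle between dish2's own z axis and vertical below 0.08 rad) and ((horizontal distance between jar0 and dish2 below 0.01 m and z of jar0 in the frame of dish2 between 0 and 0.008 m and angle between jar0's own z axis and vertical below 0.1 rad) or (horizontal distance between jar1 and dish2 below 0.01 m and z of jar1 in the frame of dish2 between 0 and 0.008 m and angle between jar1's own z axis and vertical below 0.1 rad) or (horizontal distance between jar2 and dish2 below 0.01 m and z of jar2 in the frame of dish2 between 0 and 0.008 m and angle between jar2's own z axis and vertical below 0.1 rad) or (horizontal distance between jar3 and dish2 below 0.01 m and z of jar3 in the frame of dish2 between 0 and 0.008 m and angle between jar3's own z axis and vertical below 0.1 rad))) or (horizontal distance between dish2 and dish1 below 0.006 m and z of dish2 in the frame of dish1 between 0.011 and 0.017 m)) and ((((horizontal distance between dish3 and mark0 below 0.015 m or horizontal distance between dish3 and mark1 below 0.015 m or horizontal distance between dish3 and mark2 below 0.015 m or horizontal distance between dish3 and mark3 below 0.015 m) and z of dish3 in the frame of tray between 0.002 and 0.01 m and angle between dish3's own z axis and vertical below 0.08 rad) and ((horizontal distance between jar0 and dish3 below 0.01 m and z of jar0 in the frame of dish3 between 0 and 0.008 m and angle between jar0's own z axis and vertical below 0.1 rad) or (horizontal distance between jar1 and dish3 below 0.01 m and z of jar1 in the frame of dish3 between 0 and 0.008 m and angle between jar1's own z axis and vertical below 0.1 rad) or (horizontal distance between jar2 and dish3 below 0.01 m and z of jar2 in the frame of dish3 between 0 and 0.008 m and angle between jar2's own z axis and vertical below 0.1 rad) or (horizontal distance between jar3 and dish3 below 0.01 m and z of jar3 in the frame of dish3 between 0 and 0.008 m and angle between jar3's own z axis and vertical below 0.1 rad))) or (horizontal distance between dish3 and dish2 below 0.006 m and z of dish3 in the frame of dish2 between 0.011 and 0.017 m)) and linear speed of each of jar0, jar1, jar2, jar3, cover, dish1, dish2, dish3 below 0.02 m/s and (((horizontal distance between dish3 and dish2 below 0.006 m and z of dish3 in the frame of dish2 between 0.011 and 0.017 m) and (horizontal distance between cover and dish3 below 0.008 m and z of cover in the frame of dish3 between 0.016 and 0.022 m and angle between cover's own z axis and vertical below 0.08 rad)) or (not (horizontal distance between dish3 and dish2 below 0.006 m and z of dish3 in the frame of dish2 between 0.011 and 0.017 m) and (horizontal distance between dish2 and dish1 below 0.006 m and z of dish2 in the frame of dish1 between 0.011 and 0.017 m) and (horizontal distance between cover and dish2 below 0.008 m and z of cover in the frame of dish2 between 0.016 and 0.022 m and angle between cover's own z axis and vertical below 0.08 rad)) or (not (horizontal distance between dish3 and dish2 below 0.006 m and z of dish3 in the frame of dish2 between 0.011 and 0.017 m) and not (horizontal distance between dish2 and dish1 below 0.006 m and z of dish2 in the frame of dish1 between 0.011 and 0.017 m) and (horizontal distance between dish1 and dish0 below 0.006 m and z of dish1 in the frame of dish0 between 0.011 and 0.017 m) and (horizontal distance between cover and dish1 below 0.008 m and z of cover in the frame of dish1 between 0.016 and 0.022 m and angle between cover's own z axis and vertical below 0.08 rad)) or (not (horizontal distance between dish3 and dish2 below 0.006 m and z of dish3 in the frame of dish2 between 0.011 and 0.017 m) and not (horizontal distance between dish2 and dish1 below 0.006 m and z of dish2 in the frame of dish1 between 0.011 and 0.017 m) and not (horizontal distance between dish1 and dish0 below 0.006 m and z of dish1 in the frame of dish0 between 0.011 and 0.017 m) and (horizontal distance between cover and dish0 below 0.008 m and z of cover in the frame of dish0 between 0.016 and 0.022 m and angle between cover's own z axis and vertical below 0.08 rad))) and angle between dish0's own z axis and vertical below 0.08 rad and height (world z) of dish0 below 0.005 m and distance of dish0 from where it was at the start of the episode below 0.05 m and distance of each of glass_beaker, buffer_4, buffer_7, buffer_10 from where it was at the start of the episode below 0.03 m and angle between each of glass_beaker, buffer_4, buffer_7, buffer_10's own z axis and vertical below 0.1 rad); the robot touches nothing.
It fails at once if a lower dish was dragged up together with the dish above it ((height (world z) of dish0 above 0.007 m and horizontal distance between dish0 and dish1 below 0.02 m and z of dish1 in the frame of dish0 between 0.004 and 0.03 m) or (height (world z) of dish1 above 0.021 m and horizontal distance between dish1 and dish2 below 0.02 m and z of dish2 in the frame of dish1 between 0.004 and 0.03 m) or (height (world z) of dish2 above 0.035 m and horizontal distance between dish2 and dish3 below 0.02 m and z of dish3 in the frame of dish2 between 0.004 and 0.03 m)).
It fails at once if a jar was put into a dish that was still on the stack ((horizontal distance between jar0 and dish1 below 0.012 m and z of jar0 in the frame of dish1 between 0 and 0.01 m and horizontal distance between jar0 and dish0 below 0.025 m) or (horizontal distance between jar0 and dish2 below 0.012 m and z of jar0 in the frame of dish2 between 0 and 0.01 m and horizontal distance between jar0 and dish0 below 0.025 m) or (horizontal distance between jar0 and dish3 below 0.012 m and z of jar0 in the frame of dish3 between 0 and 0.01 m and horizontal distance between jar0 and dish0 below 0.025 m) or (horizontal distance between jar1 and dish1 below 0.012 m and z of jar1 in the frame of dish1 between 0 and 0.01 m and horizontal distance between jar1 and dish0 below 0.025 m) or (horizontal distance between jar1 and dish2 below 0.012 m and z of jar1 in the frame of dish2 between 0 and 0.01 m and horizontal distance between jar1 and dish0 below 0.025 m) or (horizontal distance between jar1 and dish3 below 0.012 m and z of jar1 in the frame of dish3 between 0 and 0.01 m and horizontal distance between jar1 and dish0 below 0.025 m) or (horizontal distance between jar2 and dish1 below 0.012 m and z of jar2 in the frame of dish1 between 0 and 0.01 m and horizontal distance between jar2 and dish0 below 0.025 m) or (horizontal distance between jar2 and dish2 below 0.012 m and z of jar2 in the frame of dish2 between 0 and 0.01 m and horizontal distance between jar2 and dish0 below 0.025 m) or (horizontal distance between jar2 and dish3 below 0.012 m and z of jar2 in the frame of dish3 between 0 and 0.01 m and horizontal distance between jar2 and dish0 below 0.025 m) or (horizontal distance between jar3 and dish1 below 0.012 m and z of jar3 in the frame of dish1 between 0 and 0.01 m and horizontal distance between jar3 and dish0 below 0.025 m) or (horizontal distance between jar3 and dish2 below 0.012 m and z of jar3 in the frame of dish2 between 0 and 0.01 m and horizontal distance between jar3 and dish0 below 0.025 m) or (horizontal distance between jar3 and dish3 below 0.012 m and z of jar3 in the frame of dish3 between 0 and 0.01 m and horizontal distance between jar3 and dish0 below 0.025 m)).
It fails at once if the thing that already stood on the tray was knocked over (angle between any of glass_beaker, buffer_4, buffer_7, buffer_10's own z axis and vertical above 0.5 rad).
Of glass_beaker, buffer_4, buffer_7, buffer_10 only 1 to 1 are there at a start; the rules pass over those that are not, and their reading is None.
Of jar0, jar1, jar2, jar3 only 2 to 3 are there at a start; the rules pass over those that are not, and their reading is None.
At some moment in a run one of jar0, jar1, jar2, jar3 may be knocked a few centimetres aside while the robot is not near it.
It also fails if it takes over 210 s, if anything falls off the work surface, if the arm or the gripper's body presses on something with over 40 N, if the wrist force passes 120 N, or if a joint passes its speed limit or range.

## Working session

There is one attempt and no reset: what is moved stays moved. The work goes in short steps, Python scripts to look and compute and a shell command to move; the robot and the scene stay as the last step left them, time stands still between calls to the robot, and variables do not carry over. Pictures are saved under pics/ and viewed, and the job is handed in when it is done.

```bash
ls; mkdir -p pics
python3 - <<'E'
from station import arm
import cv2,numpy as np
s=arm.state();print({k:np.round(v,3) for k,v in s.items()})
for n in("side","top"):
    p,d=arm.capture(n);cv2.imwrite(f"pics/{n}0.png",p[:,:,::-1]);np.savez(f"{n}0.npz",p=p,d=d)
    c=arm.camera_params(n);print(n,np.round(c["intrinsics"],1).tolist(),c["dist"],np.round(c["cam_to_world"],3).tolist())
E
```

```text
pics
{'time_s': np.float64(0.0), 'joint_positions': array([ 1.209,  0.322, -0.07 ,  1.452,  0.023,  1.371, -0.057]), 'joint_velocities': array([-0.003,  0.   ,  0.001,  0.001,  0.001,  0.   ,  0.001]), 'joint_efforts': array([-0.0000e+00, -4.9129e+01, -4.0400e-01, -3.1252e+01, -6.4000e-02,
        4.4000e-02,  0.0000e+00]), 'ee_pos': array([ 0.238, -0.604,  0.238]), 'ee_rot': array([ 0.929,  1.366, -0.927]), 'contact_force': array([ 0.077, -1.028, -0.331]), 'torque': array([-0.018, -0.026,  0.001]), 'gripper_width': np.float64(0.087)}
side [[475.9, 0.0, 315.8], [0.0, 475.9, 246.2], [0.0, 0.0, 1.0]] [0.01647505 0.         0.         0.         0.        ] [[-0.974, 0.187, -0.129, 0.397], [-0.227, -0.797, 0.559, 0.695], [0.002, 0.574, 0.819, 1.033], [0.0, 0.0, 0.0, 1.0]]
top [[472.2, 0.0, 320.3], [0.0, 472.2, 243.8], [0.0, 0.0, 1.0]] [-0.1190179  0.         0.         0.         0.       ] [[-0.015, 0.98, -0.196, 0.289], [-1.0, -0.015, 0.001, 0.065], [-0.002, 0.196, 0.981, 1.359], [0.0, 0.0, 0.0, 1.0]]
```

View pics/side0.png

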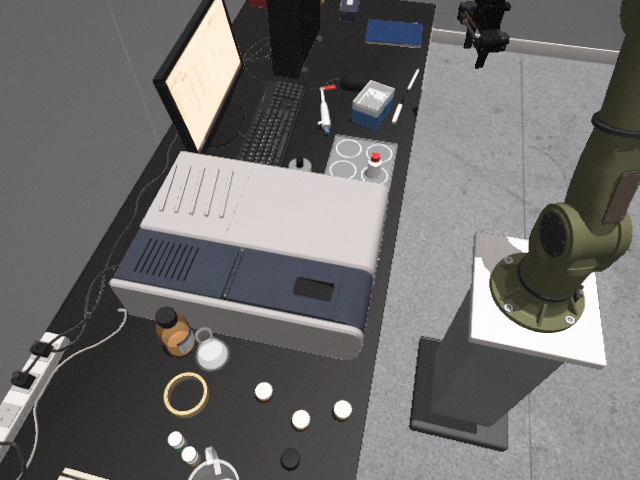

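View pics/top0.png

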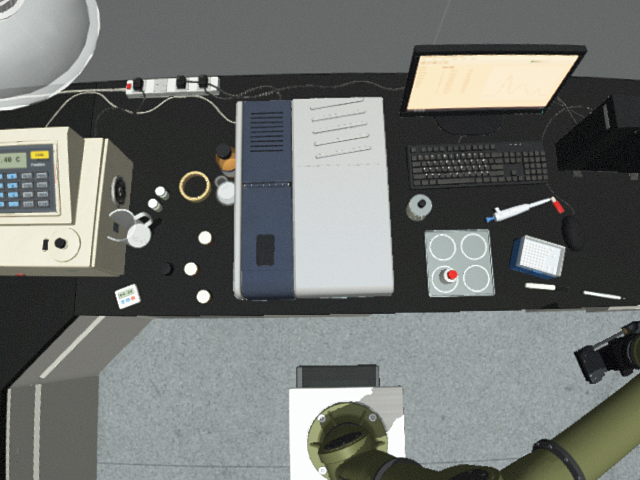

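Side view: three white-capped jars at (264,392), (301,420) and (343,410), with the black look-alike at (290,459). Top view: the jars are at (204,238), (190,269) and (203,297), and the black one is at (166,269). The covered stack is at (419,207). The tray is at (460,263), with a red-capped bottle on its lower-left mark at (448,275).

```bash
cat > h.py <<'E'
from station import arm
import cv2,numpy as np
from scipy.spatial.transform import Rotation as R
def cap(n,tag):
    p,d=arm.capture(n);cv2.imwrite(f"pics/{n}{tag}.png",p[:,:,::-1]);np.savez(f"{n}{tag}.npz",p=p,d=d);return p,d
def ray(n,u,v):
    c=arm.camera_params(n);K=np.array(c["intrinsics"]);T=np.array(c["cam_to_world"])
    q=cv2.undistortPoints(np.array([[[u,v]]],float),K,np.array(c["dist"]))[0,0]
    return T[:3,3],T[:3,:3]@np.array([q[0],-q[1],-1.])
def pl(n,u,v,z):
    o,d=ray(n,u,v);return o+d*(z-o[2])/d[2]
def proj(n,X):
    c=arm.camera_params(n);K=np.array(c["intrinsics"]);T=np.linalg.inv(np.array(c["cam_to_world"]))
    q=T[:3,:3]@np.array(X,float)+T[:3,3]; q=q*[1,-1,-1]
    return cv2.projectPoints(q.reshape(1,1,3),np.zeros(3),np.zeros(3),K,np.array(c["dist"]))[0].ravel()
def crop(p,u,v,r,f,name):
    u,v=int(u),int(v);a=p[max(0,v-r):v+r,max(0,u-r):u+r,::-1]
    cv2.imwrite(f"pics/{name}.png",cv2.resize(a,None,fx=f,fy=f,interpolation=cv2.INTER_NEAREST))
def blobs(mask,off=(0,0),amin=15):
    n,l,st,c=cv2.connectedComponentsWithStats(mask.astype(np.uint8))
    return [(c[i][0]+off[0],c[i][1]+off[1],st[i][4]) for i in range(1,n) if st[i][4]>=amin]
def plan(X,deg=None):
    """rows numbers from present measured pose to TCP X, tool down, jaw axis at deg in world xy"""
    s=arm.state();r=R.from_rotvec(s["ee_rot"]);M=r.as_matrix()
    d=M.T@(np.array(X)-s["ee_pos"])/0.8
    if deg is None: w=np.zeros(3)
    else:
        best=None
        for k in(0,180):
            a=np.radians(deg+k);z=np.array([np.cos(a),np.sin(a),0]);x=np.array([0,0,-1.]);T=np.c_[x,np.cross(z,x),z]
            w=(r.inv()*R.from_matrix(T)).as_rotvec()/np.pi
            if best is None or np.linalg.norm(w)<np.linalg.norm(best):best=w
        w=best
    print("row",np.round(d,4),np.round(w,4),"rows>=%.1f"%max(np.linalg.norm(d)*.8/.0625,np.linalg.norm(w)*180/10.7))
def st():
    s=arm.state();M=R.from_rotvec(s["ee_rot"]).as_matrix()
    print("t%.2f"%s["time_s"],np.round(s["ee_pos"],4),"x",np.round(M[:,0],3),"jaw deg %.1f"%np.degrees(np.arctan2(M[1,2],M[0,2])),"F",np.round(s["contact_force"],1),"w%.4f"%s["gripper_width"],"q",np.round(s["joint_positions"],2))
E
python3 - <<'E'
from h import *
P={n:np.load(n+"0.npz")["p"] for n in("side","top")};D={n:np.load(n+"0.npz")["d"] for n in("side","top")}
for n,roi in(("top",(180,225,40,85)),("side",(245,375,115,60))):
    x,y,w,h=roi;p=P[n][y:y+h,x:x+w]; m=p.min(2)>150
    for u,v,a in blobs(m,(x,y)): print(n,"cap",round(u,1),round(v,1),a,pl(n,u,v,.034).round(4))
print(pl("top",166,269,.034),pl("side",290,459,.034))
crop(P["top"],200,268,50,6,"cj");crop(P["top"],455,250,60,5,"ct");crop(P["side"],345,170,50,6,"cs")
for n,u,v in(("top",419,207),("side",300,160),("top",452,274)): print(n,u,v,D[n][v,u])
for u,v in((442,247),(475,247),(477,278),(445,277)): print(pl("top",u,v,.006))
E
```

```text
top cap 204.5 237.1 127 [0.5792 0.3987 0.034 ]
top cap 190.3 268.5 122 [0.4881 0.4372 0.034 ]
top cap 202.8 296.0 133 [0.409  0.3985 0.034 ]
side cap 263.2 390.2 231 [0.5781 0.4005 0.034 ]
side cap 342.3 408.7 250 [0.408  0.4002 0.034 ]
side cap 300.6 418.6 258 [0.4871 0.4391 0.034 ]
[0.4873146  0.50832406 0.034     ] [0.48838933 0.51767782 0.034     ]
top 419 207 1.3312145
side 300 160 1.3155401
top 452 274 1.2836238
[ 0.5449326  -0.29343206  0.006     ]
[ 0.54337353 -0.39269386  0.006     ]
[ 0.4512214  -0.39162281  0.006     ]
[ 0.45608501 -0.29666581  0.006     ]
```

```bash
python3 -c "
import cv2,numpy as np
a=cv2.imread('pics/cj.png');b=cv2.imread('pics/ct.png');print(a.shape,b.shape);cv2.imwrite('pics/both.png',np.hstack([cv2.resize(a,(400,400)),cv2.resize(b,(400,400))]))"
```

```text
(600, 600, 3) (600, 600, 3)
```

View pics/ct.png

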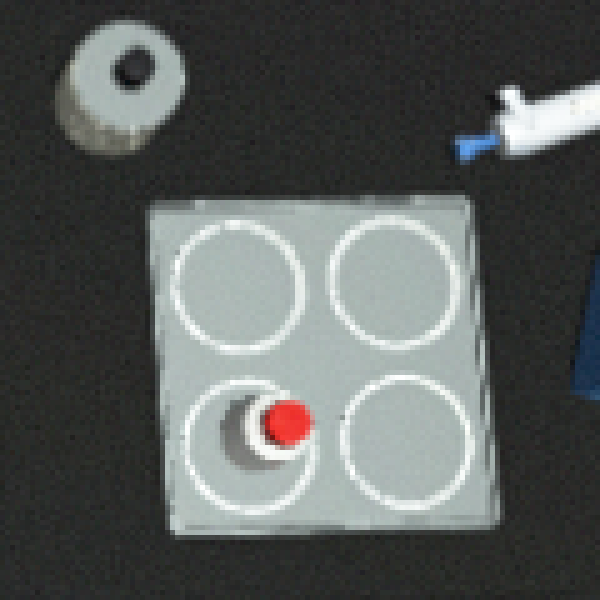

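View pics/both.png

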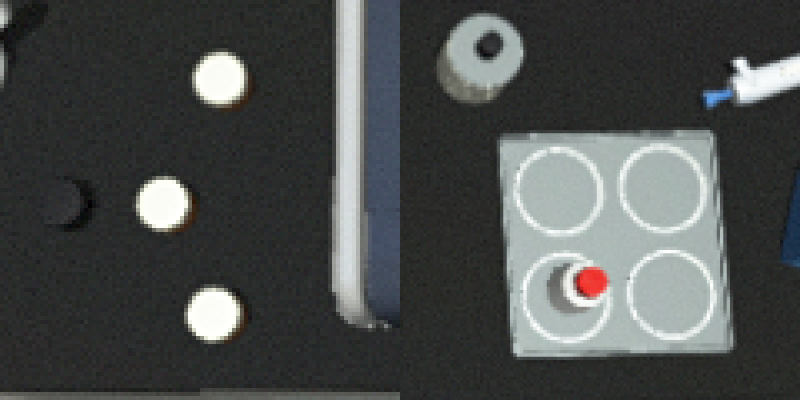

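View pics/cs.png

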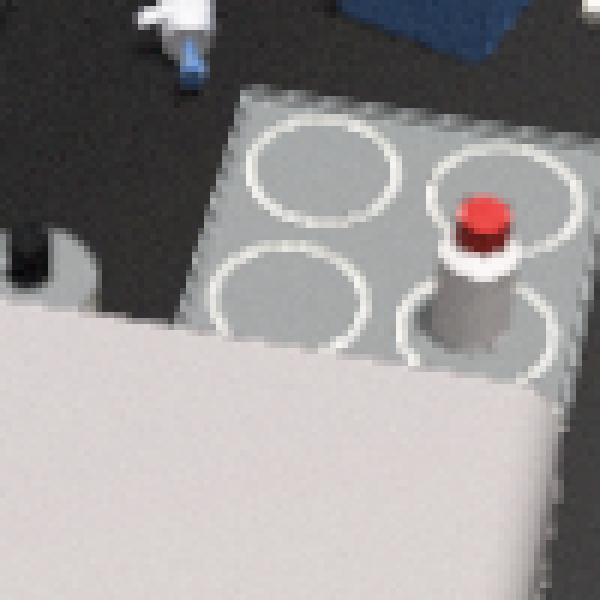

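The three white-capped amber jars are the targets. They measure near (0.578,0.400), (0.488,0.438) and (0.408,0.399), and both views agree within 2 mm. The black one near (0.488,0.512) is the decoy. Next I measure the cover, marks and bottle.

Run:
```python
from h import *
p=np.load("top0.npz")["p"];s=np.load("side0.npz")["p"]
# cover disc
x,y,w,h=400,188,40,40;c=p[y:y+h,x:x+w].astype(int)
g=cv2.cvtColor(p,cv2.COLOR_RGB2GRAY)
hs=c[20-8:20+2,16:24];
m=(c.min(2)>125)&(c[...,2]>=c[...,0]-5)
for u,v,a in blobs(m,(x,y)):print("disc",u,v,a)
cn=max(cv2.findContours(m.astype(np.uint8),cv2.RETR_EXTERNAL,cv2.CHAIN_APPROX_NONE)[0],key=cv2.contourArea)
(e,ax,an)=cv2.fitEllipse(cn);print("ell",e[0]+x,e[1]+y,ax,pl("top",e[0]+x,e[1]+y,.068).round(4))
# knob: dark hole inside disc hull
hull=np.zeros(m.shape,np.uint8);cv2.fillPoly(hull,[cv2.convexHull(cn)],1);k=(hull>0)&(c.max(2)<80);k=cv2.erode(hull,np.ones((3,3)))*k
for u,v,a in blobs(k,(x,y),3):print("knob",u,v,a,pl("top",u,v,.081).round(4),proj("top",[0.64,-.21,.068]))
# side knob
x,y,w,h=288,155,22,20;c=s[y:y+h,x:x+w].astype(int);print(c.max(2)[::2,::2])
# rings
x,y,w,h=422,225,80,80
c=g[y:y+h,x:x+w];
big=cv2.resize(c,None,fx=4,fy=4,interpolation=cv2.INTER_CUBIC)
n,l,stt,cen=cv2.connectedComponentsWithStats((big>190).astype(np.uint8))
for i in range(1,n):
    if stt[i][4]>200:
        pts=np.argwhere(l==i)[:,::-1].astype(np.float32)
        hl=cv2.convexHull(pts.astype(np.int32)).reshape(-1,2)
        e=cv2.fitEllipse(hl.astype(np.float32));u=(e[0][0]+.5)/4-.5+x;v=(e[0][1]+.5)/4-.5+y
        print("ring",round(u,1),round(v,1),np.round(np.array(e[1])/4,1),pl("top",u,v,.006).round(4))
r=(p[...,0]>180)&(p[...,1]<90)
for u,v,a in blobs(r[250:300,430:480],(430,250)):print("redcap",u,v,a,pl("top",u,v,.081))
r=(s[...,0]>150)&(s[...,1]<90)
for u,v,a in blobs(r[140:180,360:390],(360,140)):print("redcap s",u,v,a,pl("side",u,v,.072))
```

```text
disc 419.8616352201258 205.44025157232704 318
ell 420.0930976867676 205.11623191833496 (20.626859664916992, 21.63713264465332) [ 0.6557 -0.2219  0.068 ]
knob 421.40909090909093 203.4090909090909 44 [ 0.657  -0.2231  0.081 ] [416.26491737 210.4766507 ]
[[ 45  44  41  45  43  43  49  44  45  48  47]
 [ 44  44  41  41  42  44  35  54  52  46  46]
 [ 41  43  84 134  83  38  40  38 158 134  56]
 [ 43 109 169 172  73  36  37  23 160 169 157]
 [ 52 163 170 170  97  18  19  16 159 169 170]
 [ 81 173 168 166  54  10  14  19 158 170 169]
 [ 83 170 169 171 140  50  57 118 169 170 167]
 [219 196 187 191 178 169 169 169 168 169 167]
 [216 217 218 216 218 219 220 207 189 188 159]
 [217 218 218 217 219 215 219 218 219 216 217]]
ring 473.3 246.2 [26.7 28.6] [ 0.546  -0.3878  0.006 ]
ring 442.2 247.0 [27.4 28.6] [ 0.5448 -0.2939  0.006 ]
ring 444.5 278.9 [28.5 29. ] [ 0.4507 -0.2947  0.006 ]
ring 475.9 277.9 [27.3 28.6] [ 0.4515 -0.3883  0.006 ]
redcap 452.1923076923077 274.09615384615387 52 [ 0.45445128 -0.29724136  0.081     ]
redcap s 375.52941176470586 155.73529411764707 34 [ 0.45449467 -0.30448479  0.072     ]
```

Run:
```python
from h import *
print(pl("side",300,162,.081).round(4),[pl(n,u,v,.034).round(4) for n,u,v in(("top",190.3,268.5),)])
st()
plan([.655,-.222,.20],0)
plan([.655,-.222,.20],180)
```

```text
[ 0.6549 -0.2227  0.081 ] [array([0.488 , 0.4371, 0.034 ])]
t0.10 [ 0.2383 -0.6042  0.2386] x [-0.001  0.002 -1.   ] jaw deg -68.5 F [0.3 0.6 0.1] w0.0869 q [ 1.21  0.32 -0.07  1.45  0.02  1.37 -0.06]
row [ 0.0486  0.6598 -0.2532] [-3.804e-01 -5.000e-04 -3.000e-04] rows>=9.1
row [ 0.0486  0.6598 -0.2532] [-3.804e-01 -5.000e-04 -3.000e-04] rows>=9.1
```

The knob and disc agree from both views: the stack is at (0.6555,-0.2225). First I move above it with the jaws along world x.

```bash
python3 -m pendant '[0.02,0.33,-0.127,-0.19,0,0, 0.0486,0.66,-0.253,-0.38,0,0, 0.0486,0.66,-0.253,-0.38,0,0, 0.0486,0.66,-0.253,-0.38,0,0, 0.0486,0.66,-0.253,-0.38,0,0, 0.0486,0.66,-0.253,-0.38,0,0, 0.0486,0.66,-0.253,-0.38,0,0, 0.0486,0.66,-0.253,-0.38,0,0, 0.0486,0.66,-0.253,-0.38,0,0, 0.0486,0.66,-0.253,-0.38,0,0, 0.0486,0.66,-0.253,-0.38,0,0, 0.0486,0.66,-0.253,-0.38,0,0]' 0.3
python3 - <<'E'
from h import *
st();plan([.6555,-.2225,.090],0);plan([.44,-.19,.2],0)
E
```

```text
time_s: 1.6
ee_pos: [0.6542, -0.2252, 0.2006]
ee_rot: [0.002, 1.572, -0.005]
contact_force: [-0.6, -0.6, -0.2]
gripper_width: 0.0564
t1.60 [ 0.6542 -0.2252  0.2006] x [-0.001 -0.002 -1.   ] jaw deg -0.3 F [-0.6 -0.6 -0.2] w0.0564 q [ 0.63  0.47 -0.47  1.37  0.21  1.35  0.15]
row [0.1382 0.0036 0.0017] [-0.0014 -0.0003  0.0005] rows>=1.8
row [ 0.0009  0.0428 -0.2679] [-0.0014 -0.0003  0.0005] rows>=3.5
```

```bash
python3 -m pendant '[0.06,0.0036,0.0017,0,0,0, 0.1,0.0036,0.0017,0,0,0, 0.125,0.0036,0.0017,0,0,0, 0.138,0.0036,0.0017,0,0,0, 0.138,0.0036,0.0017,0,0,0, 0.138,0.0036,0.0017,0,0,0]'
python3 -m pendant '[0,0,0,0,0,0, 0,0,0,0,0,0, 0,0,0,0,0,0, 0,0,0,0,0,0, 0,0,0,0,0,0]' -1
python3 - <<'E'
from h import *
st()
E
```

```text
time_s: 2.35
ee_pos: [0.6577, -0.22, 0.0918]
ee_rot: [0.0, 1.569, -0.002]
contact_force: [-0.0, 0.4, 0.7]
gripper_width: 0.0567
time_s: 2.98
ee_pos: [0.6568, -0.2197, 0.0902]
ee_rot: [0.001, 1.571, -0.001]
contact_force: [-0.3, 0.0, -0.1]
gripper_width: 0.0204
t2.98 [ 0.6568 -0.2197  0.0902] x [-0. -0. -1.] jaw deg -0.1 F [-0.3  0.  -0.1] w0.0204 q [ 0.61  0.55 -0.45  1.49  0.25  1.16  0.12]
```

```bash
python3 -m pendant '[-0.01,0,0,0,0,0, -0.03,0,0,0,0,0, -0.08,0,0,0,0,0, -0.137,0,0,0,0,0, -0.137,0,0,0,0,0, -0.137,0,0,0,0,0]'
python3 - <<'E'
from h import *
p,d=cap("side","1");crop(p,330,160,60,5,"s1");p,d=cap("top","1");crop(p,430,215,50,5,"t1")
st();plan([.44,-.19,.2],0)
import cv2
a=cv2.resize(cv2.imread("pics/s1.png"),(400,400));b=cv2.resize(cv2.imread("pics/t1.png"),(400,400));cv2.imwrite("pics/b1.png",np.hstack([a,b]))
E
```

```text
time_s: 3.72
ee_pos: [0.6568, -0.2197, 0.2006]
ee_rot: [0.0, 1.57, -0.001]
contact_force: [-0.3, -0.1, -1.6]
gripper_width: 0.0202
t3.83 [ 0.656  -0.2197  0.1987] x [-0.002  0.    -1.   ] jaw deg -0.1 F [-0.1 -0.4 -0.9] w0.0201 q [ 0.62  0.47 -0.47  1.37  0.21  1.35  0.15]
row [-0.001   0.0368 -0.27  ] [-0.0004 -0.0007 -0.0001] rows>=3.5
```

View pics/b1.png

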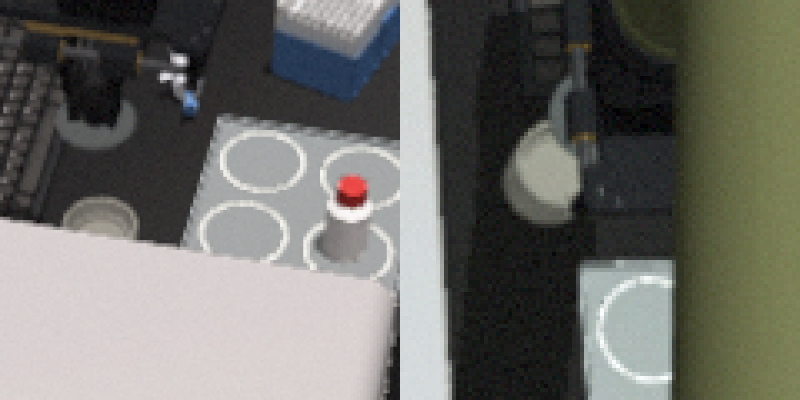

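The cover is off and the open stack is intact, at about (100,215) left and (545,170) right in the picture. Now I lay the cover at (0.44,-0.19).

```bash
python3 -m pendant '[0,0.01,-0.07,0,0,0, 0,0.02,-0.14,0,0,0, 0,0.03,-0.21,0,0,0, 0,0.037,-0.26,0,0,0, 0,0.037,-0.27,0,0,0, 0,0.037,-0.27,0,0,0, 0,0.037,-0.27,0,0,0, 0.06,0.037,-0.27,0,0,0, 0.12,0.037,-0.27,0,0,0, 0.19,0.037,-0.27,0,0,0, 0.19,0.037,-0.27,0,0,0, 0.19,0.037,-0.27,0,0,0]'
python3 - <<'E'
from h import *
st();plan([.44,-.19,.0305],0)
E
```

```text
time_s: 5.32
ee_pos: [0.4426, -0.19, 0.0492]
ee_rot: [0.0, 1.569, -0.0]
contact_force: [0.5, -0.3, -0.1]
gripper_width: 0.0202
t5.33 [ 0.4426 -0.19    0.0492] x [ 0.002 -0.    -1.   ] jaw deg -0.0 F [ 0.5 -0.3 -0.1] w0.0202 q [ 0.81  0.19 -0.49  2.05  0.11  0.93  0.26]
row [ 0.0234 -0.     -0.0033] [-0.0002  0.0006  0.    ] rows>=0.3
```

```bash
python3 -m pendant '[0.015,0,0,0,0,0, 0.023,0,0,0,0,0, 0.023,0,0,0,0,0, 0.023,0,0,0,0,0]'
python3 -m pendant '[0,0,0,0,0,0, 0,0,0,0,0,0, 0,0,0,0,0,0]' 0
python3 -m pendant '[-0.03,0,0,0,0,0, -0.07,0,0,0,0,0, -0.14,0,0,0,0,0, -0.21,0,0,0,0,0, -0.21,0,0,0,0,0]' 0.8
python3 - <<'E'
from h import *
p,d=cap("top","2");crop(p,430,240,60,5,"t2");st()
E
```

```text
time_s: 5.82
ee_pos: [0.441, -0.19, 0.0298]
ee_rot: [0.001, 1.57, -0.001]
contact_force: [0.1, -0.3, -0.7]
gripper_width: 0.0199
time_s: 6.2
ee_pos: [0.4409, -0.19, 0.0296]
ee_rot: [0.001, 1.571, -0.001]
contact_force: [0.5, -0.2, -0.2]
gripper_width: 0.0405
time_s: 6.82
ee_pos: [0.4437, -0.191, 0.2023]
ee_rot: [-0.003, 1.563, -0.005]
contact_force: [-0.3, 0.1, -0.5]
gripper_width: 0.0772
t6.88 [ 0.442  -0.1904  0.1995] x [ 0.004 -0.003 -1.   ] jaw deg -0.1 F [-0.1 -0.6 -0.4] w0.0776 q [ 0.85  0.   -0.5   1.9   0.    1.24  0.35]
```

View pics/t2.png

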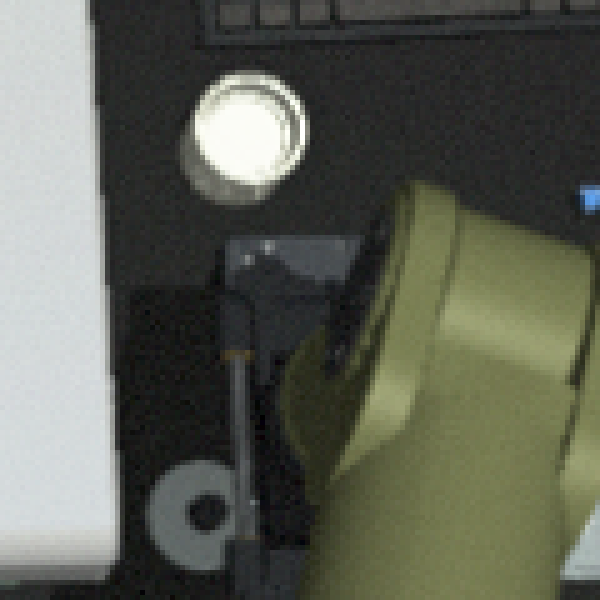

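The cover lies flat at pixel (410,283), released. The stack rim is at about (420,206).

Run:
```python
from h import *
p=np.load("top2.npz")["p"];c=p[188:232,400:445]
g=cv2.cvtColor(c,cv2.COLOR_RGB2GRAY);big=cv2.resize(g,None,fx=4,fy=4,interpolation=cv2.INTER_CUBIC)
for t in(160,190):
    m=(big>t).astype(np.uint8);cn=max(cv2.findContours(m,0,1)[0],key=cv2.contourArea)
    e=cv2.fitEllipse(cv2.convexHull(cn));u=(e[0][0]+.5)/4-.5+400;v=(e[0][1]+.5)/4-.5+188
    print(t,u,v,np.array(e[1])/4,pl("top",u,v,.064).round(4))
print(pl("top",411,282,.02),pl("top",410,283,.007))
st();plan([.656,-.2222,.2],0)
```

```text
160 419.6579895019531 205.3595085144043 [21.93397522 22.76652145] [ 0.6561 -0.2215  0.064 ]
190 419.6737651824951 205.32543754577637 [21.35317039 22.36189079] [ 0.6562 -0.2216  0.064 ]
[ 0.44184333 -0.19347331  0.02      ] [ 0.44048474 -0.19293098  0.007     ]
t6.88 [ 0.442  -0.1904  0.1995] x [ 0.004 -0.003 -1.   ] jaw deg -0.1 F [-0.1 -0.6 -0.4] w0.0776 q [ 0.85  0.   -0.5   1.9   0.    1.24  0.35]
row [ 0.0005 -0.0394  0.2675] [-0.0004  0.0012  0.0009] rows>=3.5
```

```bash
python3 -m pendant '[0,-0.01,0.07,0,0,0, 0,-0.02,0.14,0,0,0, 0,-0.03,0.21,0,0,0, 0,-0.0394,0.26,0,0,0, 0,-0.0394,0.268,0,0,0, 0,-0.0394,0.268,0,0,0, 0.06,-0.0394,0.268,0,0,0, 0.1,-0.0394,0.268,0,0,0, 0.13,-0.0394,0.268,0,0,0, 0.13,-0.0394,0.268,0,0,0, 0.13,-0.0394,0.268,0,0,0]' 0.75
python3 - <<'E'
from h import *
st();plan([.6567,-.222,.0735],0)
E
```

```text
time_s: 8.25
ee_pos: [0.6552, -0.2219, 0.095]
ee_rot: [0.0, 1.569, -0.002]
contact_force: [0.4, -0.5, 0.2]
gripper_width: 0.0761
t8.25 [ 0.6552 -0.2219  0.095 ] x [ 0.001 -0.001 -1.   ] jaw deg -0.1 F [ 0.4 -0.5  0.2] w0.0761 q [ 0.65  0.55 -0.5   1.48  0.28  1.17  0.11]
row [ 0.0268 -0.0001  0.0019] [-0.0005  0.0004  0.0003] rows>=0.3
```

```bash
python3 -m pendant '[0.015,0,0.0018,0,0,0, 0.0268,0,0.0018,0,0,0, 0.0268,0,0.0018,0,0,0, 0.0268,0,0.0018,0,0,0]'
python3 -m pendant '[0,0,0,0,0,0, 0,0,0,0,0,0, 0,0,0,0,0,0, 0,0,0,0,0,0, 0,0,0,0,0,0]' -1
python3 - <<'E'
from h import *
st()
E
```

```text
time_s: 8.75
ee_pos: [0.6567, -0.2216, 0.072]
ee_rot: [0.001, 1.571, -0.001]
contact_force: [0.7, -0.2, 0.8]
gripper_width: 0.0762
time_s: 9.38
ee_pos: [0.6568, -0.2217, 0.0723]
ee_rot: [0.001, 1.57, -0.001]
contact_force: [0.1, -1.1, 2.8]
gripper_width: 0.0632
t9.38 [ 0.6568 -0.2217  0.0723] x [ 0.001 -0.    -1.   ] jaw deg -0.1 F [ 0.1 -1.1  2.8] w0.0632 q [ 0.64  0.58 -0.49  1.5   0.29  1.14  0.1 ]
```

```bash
python3 -m pendant '[-0.003,0,0,0,0,0, -0.008,0,0,0,0,0, -0.015,0,0,0,0,0, -0.024,0,0,0,0,0, -0.045,0,0,0,0,0, -0.08,0,0,0,0,0, -0.14,0,0,0,0,0, -0.14,0,0,0,0,0]'
python3 - <<'E'
from h import *
st()
p,d=cap("side","3");crop(p,330,160,60,5,"s3");p,d=cap("top","3");crop(p,430,215,50,5,"t3")
a=cv2.resize(cv2.imread("pics/s3.png"),(400,400));b=cv2.resize(cv2.imread("pics/t3.png"),(400,400));cv2.imwrite("pics/b3.png",np.hstack([a,b]))
plan([.545,-.2935,.17],90)
E
```

```text
time_s: 10.38
ee_pos: [0.6597, -0.2219, 0.1907]
ee_rot: [-0.002, 1.561, -0.003]
contact_force: [0.8, 1.0, 0.0]
gripper_width: 0.0634
t10.38 [ 0.6597 -0.2219  0.1907] x [ 0.01  -0.003 -1.   ] jaw deg -0.1 F [0.8 1.  0. ] w0.0634 q [ 0.65  0.48 -0.52  1.38  0.24  1.33  0.13]
row [ 0.0192 -0.0899 -0.14  ] [ 4.997e-01  7.000e-04 -2.000e-04] rows>=8.4
```

View pics/b3.png

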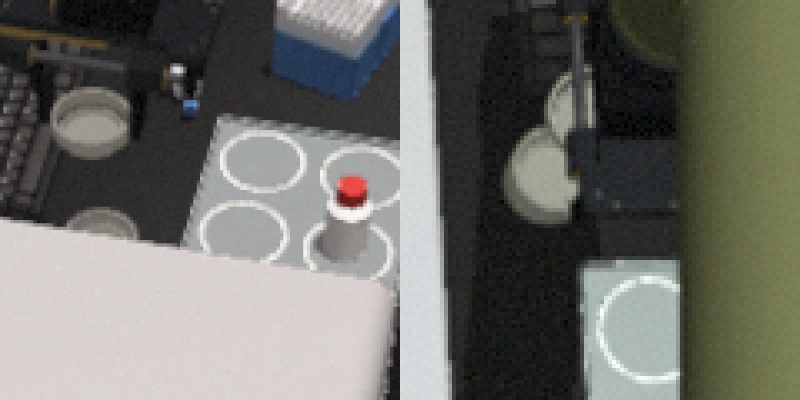

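A single dish is held level, at (90,120) left, and the rest of the stack is unmoved. It goes to mark B (0.546,-0.388).

Run:
```python
from h import *
plan([.546,-.388,.06],0)
```

```text
row [ 0.1569 -0.2079 -0.1389] [-0.0003  0.0006  0.0003] rows>=3.8
```

```bash
python3 -m pendant '[0,-0.06,-0.04,0,0,0, 0,-0.12,-0.08,0,0,0, 0.02,-0.18,-0.12,0,0,0, 0.07,-0.208,-0.14,0,0,0, 0.13,-0.208,-0.14,0,0,0, 0.156,-0.208,-0.14,0,0,0, 0.156,-0.208,-0.14,0,0,0, 0.156,-0.208,-0.14,0,0,0]'
python3 - <<'E'
from h import *
st();plan([.546,-.388,.0372],0)
E
```

```text
time_s: 11.48
ee_pos: [0.5461, -0.3878, 0.0611]
ee_rot: [-0.001, 1.568, -0.001]
contact_force: [0.4, 0.0, -0.1]
gripper_width: 0.0632
t11.47 [ 0.5461 -0.3878  0.0611] x [ 0.002 -0.001 -1.   ] jaw deg 0.0 F [ 0.4  0.  -0.1] w0.0632 q [ 0.91  0.53 -0.44  1.58  0.25  1.09  0.41]
row [ 0.0299 -0.0002 -0.0002] [0.     0.0008 0.0004] rows>=0.4
```

```bash
python3 -m pendant '[0.015,0,0,0,0,0, 0.026,0,0,0,0,0, 0.0295,0,0,0,0,0, 0.0295,0,0,0,0,0, 0.0295,0,0,0,0,0]'
python3 -m pendant '[0,0,0,0,0,0, 0,0,0,0,0,0, 0,0,0,0,0,0]' 0.72
python3 -m pendant '[-0.02,0,0,0,0,0, -0.07,0,0,0,0,0, -0.15,0,0,0,0,0, -0.24,0,0,0,0,0, -0.31,0,0,0,0,0, -0.31,0,0,0,0,0]' 0.4
python3 - <<'E'
from h import *
st();plan([.50,.40,.29],0)
E
```

```text
time_s: 12.1
ee_pos: [0.5444, -0.3879, 0.0363]
ee_rot: [0.001, 1.571, -0.001]
contact_force: [-2.3, 1.6, 5.0]
gripper_width: 0.0636
time_s: 12.48
ee_pos: [0.5443, -0.3879, 0.0353]
ee_rot: [0.001, 1.571, -0.001]
contact_force: [0.6, 1.0, -0.4]
gripper_width: 0.0743
time_s: 13.22
ee_pos: [0.547, -0.3887, 0.2919]
ee_rot: [-0.005, 1.561, -0.006]
contact_force: [-0.1, 0.4, -0.4]
gripper_width: 0.061
t13.22 [ 0.547  -0.3887  0.2919] x [ 0.01  -0.007 -1.   ] jaw deg -0.1 F [-0.1  0.4 -0.4] w0.0610 q [ 0.93  0.38 -0.48  1.31  0.17  1.48  0.46]
row [-0.0053  0.9858 -0.0596] [-0.0003  0.0033  0.0023] rows>=12.6
```

Run:
```python
from h import *
p,d=cap("top","4");crop(p,455,250,60,5,"t4")
x,y,w,h=(150,225,70,85)
for u,v,a in blobs(p[y:y+h,x:x+w].min(2)>150,(x,y)): print("cap",round(u,1),round(v,1),a,pl("top",u,v,.034).round(4))
p,d=cap("side","4");crop(p,345,150,60,6,"s4")
x,y,w,h=(235,365,125,85)
for u,v,a in blobs(p[y:y+h,x:x+w].min(2)>150,(x,y)): print("cap",round(u,1),round(v,1),a,pl("side",u,v,.034).round(4))
st()
```

```text
cap 204.5 237.1 127 [0.5792 0.3987 0.034 ]
cap 190.2 268.4 123 [0.4881 0.4374 0.034 ]
cap 202.8 296.0 133 [0.409  0.3985 0.034 ]
cap 263.2 390.2 231 [0.5781 0.4005 0.034 ]
cap 342.3 408.7 250 [0.408  0.4002 0.034 ]
cap 300.6 418.6 258 [0.4871 0.4391 0.034 ]
t13.32 [ 0.5449 -0.388   0.2858] x [ 0.003 -0.002 -1.   ] jaw deg -0.1 F [-0.4 -0.4 -0.2] w0.0608 q [ 0.93  0.38 -0.47  1.32  0.17  1.48  0.46]
```

View pics/t4.png

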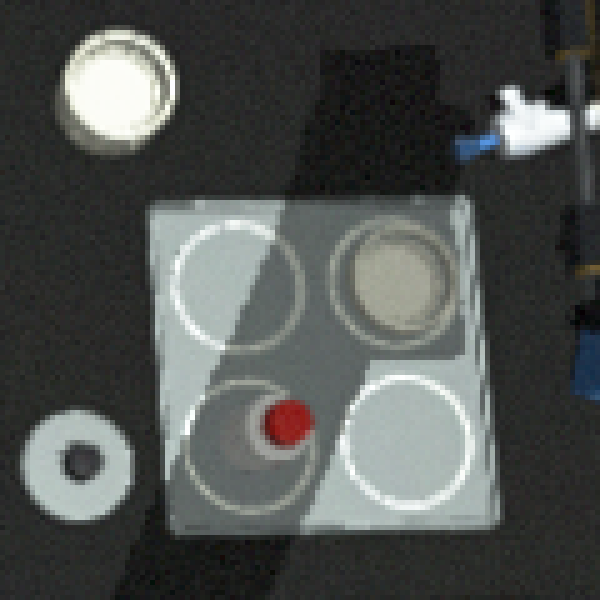

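View pics/s4.png

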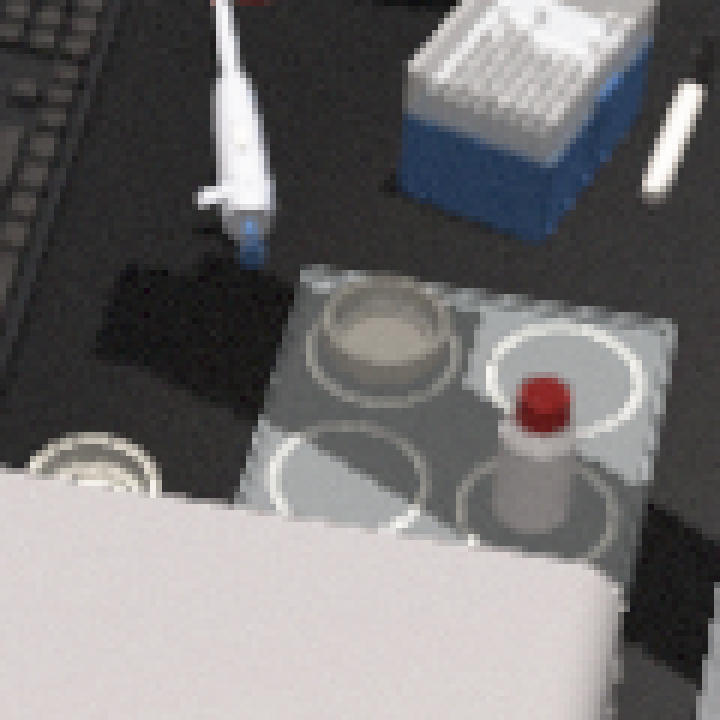

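Dish 3 sits flat on mark B, at about (395,280) in the top crop. The other two dishes in use are still stacked, and the jars haven't moved. Now I go to the nearest jar (0.4085,0.3995).

```bash
python3 -m pendant '[0,0.08,-0.014,0,0,0, 0,0.16,-0.028,0,0,0, 0,0.24,-0.042,0,0,0, 0,0.32,-0.055,0,0,0, 0,0.4,-0.07,0,0,0, 0,0.48,-0.083,0,0,0, 0,0.56,-0.097,0,0,0, 0,0.64,-0.11,0,0,0, 0,0.72,-0.125,0,0,0, 0,0.8,-0.14,0,0,0, 0,0.88,-0.155,0,0,0, 0,0.96,-0.168,0,0,0]' 0.4
python3 - <<'E'
from h import *
st();plan([.4085,.3995,.20],0);plan([.4085,.3995,.06],0)
E
```

```text
time_s: 14.82
ee_pos: [0.415, 0.3516, 0.2823]
ee_rot: [0.0, 1.572, -0.004]
contact_force: [1.1, -0.7, 0.1]
gripper_width: 0.0609
t14.82 [0.415  0.3516 0.2823] x [-0.001 -0.002 -1.   ] jaw deg -0.1 F [ 1.1 -0.7  0.1] w0.0609 q [ 0.25  0.21 -1.14  1.62  0.2   1.43 -0.91]
row [ 0.1028  0.0601 -0.0082] [-0.0008 -0.0002  0.0006] rows>=1.5
row [ 0.2778  0.0604 -0.0081] [-0.0008 -0.0002  0.0006] rows>=3.6
```

```bash
python3 -m pendant '[0.02,0.03,-0.006,0,0,0, 0.08,0.06,-0.008,0,0,0, 0.14,0.06,-0.008,0,0,0, 0.2,0.06,-0.008,0,0,0, 0.2,0.06,-0.008,0,0,0, 0.2,0.06,-0.008,0,0,0]'
python3 - <<'E'
from h import *
st();plan([.4085,.3995,.0395],0)
E
```

```text
time_s: 15.58
ee_pos: [0.4096, 0.3995, 0.1246]
ee_rot: [0.001, 1.571, -0.0]
contact_force: [0.4, 0.7, 0.6]
gripper_width: 0.0609
t15.57 [0.4096 0.3995 0.1246] x [ 0.     0.001 -1.   ] jaw deg -0.1 F [0.4 0.7 0.6] w0.0609 q [ 0.04  0.43 -1.05  1.76  0.4   1.18 -1.12]
row [ 1.063e-01 -1.000e-04 -1.300e-03] [-0.0003  0.     -0.0003] rows>=1.4
```

```bash
python3 -m pendant '[0.05,0,-0.001,0,0,0, 0.09,0,-0.001,0,0,0, 0.1055,0,-0.001,0,0,0, 0.1055,0,-0.001,0,0,0, 0.1055,0,-0.001,0,0,0]'
python3 - <<'E'
from h import *
st();p,d=cap("side","5");crop(p,320,410,50,6,"s5")
E
python3 -m pendant '[0,0,0,0,0,0, 0,0,0,0,0,0, 0,0,0,0,0,0, 0,0,0,0,0,0]' -1
```

```text
time_s: 16.2
ee_pos: [0.4097, 0.4, 0.0411]
ee_rot: [0.003, 1.569, 0.0]
contact_force: [-0.8, 0.0, 0.2]
gripper_width: 0.0609
t16.20 [0.4097 0.4    0.0411] x [ 0.002  0.002 -1.   ] jaw deg -0.1 F [-0.8  0.   0.2] w0.0609 q [-0.03  0.53 -0.97  1.83  0.51  1.05 -1.2 ]
time_s: 16.75
ee_pos: [0.4087, 0.399, 0.0392]
ee_rot: [0.001, 1.571, -0.001]
contact_force: [0.3, -0.5, 1.1]
gripper_width: 0.0352
```

View pics/s5.png

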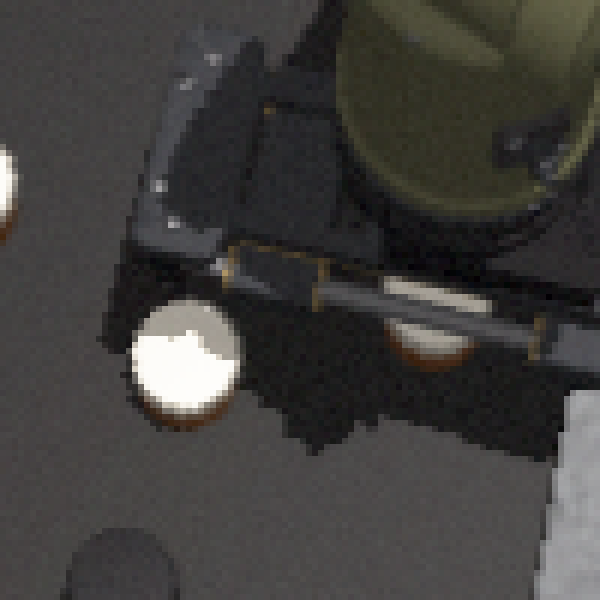

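The jar is between the fingers, and the width reads 35 mm. I lift it and carry it back over the instrument to mark B.

```bash
python3 -m pendant '[-0.02,0,0,0,0,0, -0.08,0,0,0,0,0, -0.15,0,0,0,0,0, -0.22,0,0,0,0,0, -0.29,0,0,0,0,0, -0.315,0,0,0,0,0, -0.315,-0.05,0.01,0,0,0, -0.315,-0.12,0.02,0,0,0, -0.315,-0.2,0.035,0,0,0, -0.315,-0.28,0.05,0,0,0, -0.315,-0.36,0.065,0,0,0, -0.315,-0.44,0.08,0,0,0]'
python3 - <<'E'
from h import *
st();plan([.5443,-.388,.29],0)
E
```

```text
time_s: 18.25
ee_pos: [0.4699, 0.0551, 0.2911]
ee_rot: [-0.0, 1.571, -0.002]
contact_force: [1.1, -0.1, -0.5]
gripper_width: 0.0353
t18.25 [0.4699 0.0551 0.2911] x [ 0.    -0.001 -1.   ] jaw deg -0.1 F [ 1.1 -0.1 -0.5] w0.0353 q [ 0.8  -0.08 -0.91  1.76 -0.06  1.43 -0.1 ]
row [ 0.0022 -0.5537  0.0938] [-0.0005  0.      0.0005] rows>=7.2
```

```bash
python3 -m pendant '[0,-0.08,0.014,0,0,0, 0,-0.16,0.028,0,0,0, 0,-0.24,0.042,0,0,0, 0,-0.32,0.055,0,0,0, 0,-0.4,0.07,0,0,0, 0,-0.48,0.083,0,0,0, 0,-0.54,0.093,0,0,0, 0,-0.5537,0.0938,0,0,0, 0.05,-0.5537,0.0938,0,0,0, 0.12,-0.5537,0.0938,0,0,0, 0.19,-0.5537,0.0938,0,0,0, 0.24,-0.5537,0.0938,0,0,0]'
python3 -m pendant '[0,0,0,0,0,0, 0,0,0,0,0,0]'
python3 - <<'E'
from h import *
p,d=cap("top","6");crop(p,455,250,60,5,"t6")
st();plan([.5443,-.388,.0495],0)
E
```

```text
time_s: 19.75
ee_pos: [0.5436, -0.3838, 0.0962]
ee_rot: [0.002, 1.574, 0.002]
contact_force: [0.2, 0.2, 0.3]
gripper_width: 0.0353
time_s: 20.0
ee_pos: [0.546, -0.3857, 0.1012]
ee_rot: [-0.0, 1.569, -0.001]
contact_force: [0.4, -0.6, -0.1]
gripper_width: 0.035
t20.05 [ 0.5465 -0.3862  0.1019] x [ 0.003 -0.002 -1.   ] jaw deg -0.0 F [ 0.5  0.2 -1. ] w0.0351 q [ 1.01  0.52 -0.57  1.54  0.3   1.17  0.37]
row [ 0.0655 -0.0022 -0.0029] [-0.0002  0.001   0.0006] rows>=0.8
```

View pics/t6.png

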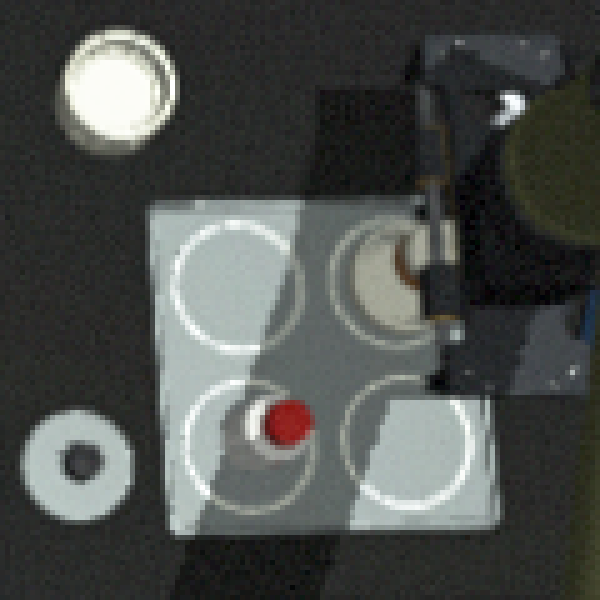

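```bash
python3 -m pendant '[0.03,-0.002,-0.002,0,0,0, 0.05,-0.002,-0.002,0,0,0, 0.05,-0.002,-0.002,0,0,0, 0.05,-0.002,-0.002,0,0,0]'
python3 - <<'E'
from h import *
st();plan([.5443,-.388,.049],0)
E
```

```text
time_s: 20.55
ee_pos: [0.544, -0.3877, 0.0604]
ee_rot: [0.0, 1.569, -0.002]
contact_force: [1.5, -0.9, 0.3]
gripper_width: 0.0349
t20.55 [ 0.544  -0.3877  0.0604] x [ 0.001 -0.001 -1.   ] jaw deg -0.1 F [ 1.5 -0.9  0.3] w0.0349 q [ 1.    0.56 -0.56  1.58  0.32  1.1   0.36]
row [ 0.0142 -0.0004  0.0003] [-0.0003  0.0004  0.0003] rows>=0.2
```

```bash
python3 -m pendant '[0.01,0,0,0,0,0, 0.014,0,0,0,0,0, 0.014,0,0,0,0,0, 0.014,0,0,0,0,0]'
python3 -m pendant '[0,0,0,0,0,0, 0,0,0,0,0,0, 0,0,0,0,0,0]' 0.25
python3 -m pendant '[-0.02,0,0,0,0,0, -0.07,0,0,0,0,0, -0.14,0,0,0,0,0, -0.19,0,0,0,0,0, -0.19,0,0,0,0,0]' 0.75
python3 - <<'E'
from h import *
st();plan([.656,-.2218,.19],0)
E
```

```text
time_s: 21.05
ee_pos: [0.5433, -0.3875, 0.0483]
ee_rot: [0.001, 1.571, -0.001]
contact_force: [-1.8, 0.9, 1.4]
gripper_width: 0.0351
time_s: 21.42
ee_pos: [0.5433, -0.3875, 0.0479]
ee_rot: [0.001, 1.571, -0.001]
contact_force: [-0.2, -0.7, -0.3]
gripper_width: 0.0527
time_s: 22.05
ee_pos: [0.5457, -0.3884, 0.206]
ee_rot: [-0.004, 1.563, -0.005]
contact_force: [0.7, 1.0, 0.8]
gripper_width: 0.0762
t22.05 [ 0.5457 -0.3884  0.206 ] x [ 0.007 -0.006 -1.   ] jaw deg -0.1 F [0.7 1.  0.8] w0.0762 q [ 1.02  0.44 -0.6   1.43  0.25  1.34  0.41]
row [0.0199 0.2085 0.1375] [-0.0003  0.0024  0.0018] rows>=3.2
```

Next I go to the stack and check the set jar from there.

```bash
python3 -m pendant '[0,0.06,0.04,0,0,0, 0,0.12,0.08,0,0,0, 0,0.18,0.12,0,0,0, 0,0.208,0.138,0,0,0, 0,0.208,0.138,0,0,0, 0,0.208,0.138,0,0,0]' 0.75
python3 - <<'E'
from h import *
st()
p,d=cap("side","7");crop(p,345,150,60,6,"s7")
p,d=cap("top","7");crop(p,455,250,60,5,"t7")
plan([.6565,-.2218,.0585],0)
E
```

```text
time_s: 22.8
ee_pos: [0.6529, -0.2231, 0.1995]
ee_rot: [0.001, 1.572, -0.003]
contact_force: [0.1, -0.0, 0.5]
gripper_width: 0.076
t22.80 [ 0.6529 -0.2231  0.1995] x [-0.001 -0.001 -1.   ] jaw deg -0.2 F [ 0.1 -0.   0.5] w0.0760 q [ 0.74  0.5  -0.64  1.37  0.3   1.37  0.09]
row [0.1765 0.0028 0.0048] [-0.0014 -0.0003  0.0004] rows>=2.3
```

View pics/s7.png

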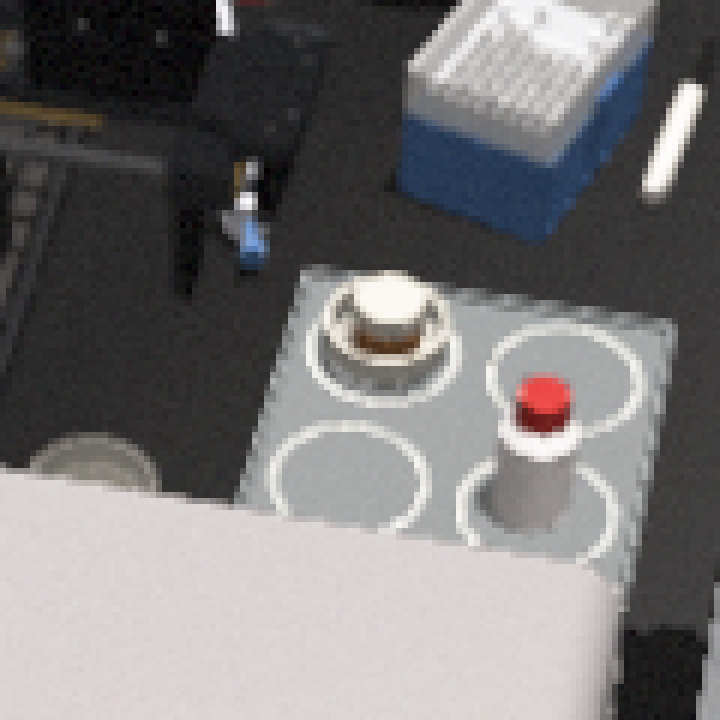

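View pics/t7.png

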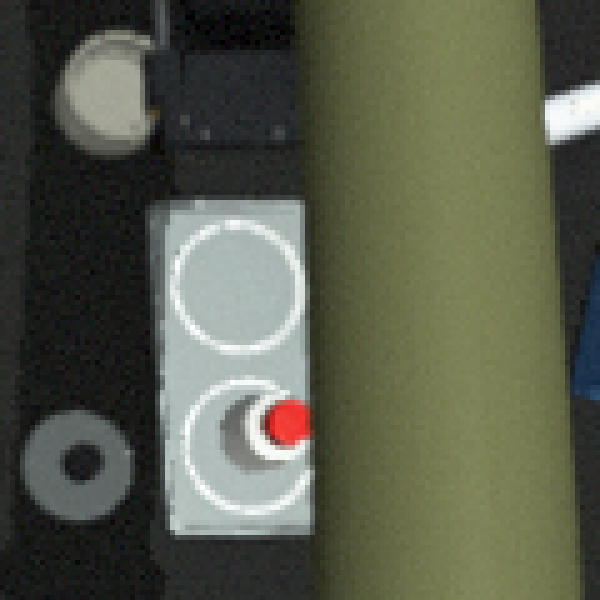

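Jar 1 stands upright and centred in its dish. Now the next dish.

```bash
python3 -m pendant '[0.05,0.0014,0.0035,0,0,0, 0.1,0.0014,0.0035,0,0,0, 0.13,0.0014,0.0035,0,0,0, 0.14,0.0014,0.0035,0,0,0, 0.14,0.0014,0.0035,0,0,0, 0.14,0.0014,0.0035,0,0,0]'
python3 - <<'E'
from h import *
st();plan([.6567,-.222,.0595],0)
E
```

```text
time_s: 23.65
ee_pos: [0.6575, -0.2207, 0.0897]
ee_rot: [0.001, 1.568, -0.002]
contact_force: [-0.5, -0.4, 0.1]
gripper_width: 0.0763
t23.65 [ 0.6575 -0.2207  0.0897] x [ 0.002 -0.001 -1.   ] jaw deg -0.1 F [-0.5 -0.4  0.1] w0.0763 q [ 0.72  0.59 -0.61  1.48  0.35  1.18  0.05]
row [ 0.0377 -0.0016 -0.0011] [-0.0006  0.0007  0.0003] rows>=0.5
```

```bash
python3 -m pendant '[0.02,-0.001,-0.001,0,0,0, 0.032,-0.001,-0.001,0,0,0, 0.0365,-0.001,-0.001,0,0,0, 0.0365,-0.001,-0.001,0,0,0, 0.0365,-0.001,-0.001,0,0,0]'
python3 - <<'E'
from h import *
st()
E
```

```text
time_s: 24.28
ee_pos: [0.6562, -0.2208, 0.0592]
ee_rot: [0.001, 1.57, -0.001]
contact_force: [-0.2, 0.4, 0.9]
gripper_width: 0.0759
t24.27 [ 0.6562 -0.2208  0.0592] x [ 0.001 -0.    -1.   ] jaw deg -0.1 F [-0.2  0.4  0.9] w0.0759 q [ 0.72  0.62 -0.6   1.51  0.37  1.13  0.04]
```

```bash
python3 -m pendant '[0,0,0,0,0,0, 0,0,0,0,0,0, 0,0,0,0,0,0, 0,0,0,0,0,0, 0,0,0,0,0,0]' -1
python3 -m pendant '[-0.003,0,0,0,0,0, -0.008,0,0,0,0,0, -0.015,0,0,0,0,0, -0.024,0,0,0,0,0, -0.045,0,0,0,0,0, -0.08,0,0,0,0,0, -0.14,0,0,0,0,0, -0.16,0,0,0,0,0, -0.16,0,0,0,0,0]'
python3 - <<'E'
from h import *
st()
p,d=cap("side","8");crop(p,330,160,60,5,"s8");p,d=cap("top","8");crop(p,430,215,50,5,"t8")
a=cv2.resize(cv2.imread("pics/s8.png"),(400,400));b=cv2.resize(cv2.imread("pics/t8.png"),(400,400));cv2.imwrite("pics/b8.png",np.hstack([a,b]))
x,y,w,h=(150,225,70,85)
plan([.4515,-.3885,.17],0)
E
```

```text
time_s: 24.9
ee_pos: [0.6561, -0.2209, 0.0591]
ee_rot: [0.001, 1.57, -0.001]
contact_force: [0.3, -0.3, 1.6]
gripper_width: 0.0632
time_s: 26.02
ee_pos: [0.6567, -0.221, 0.1888]
ee_rot: [-0.0, 1.568, -0.002]
contact_force: [0.0, 0.2, -0.6]
gripper_width: 0.0634
t26.02 [ 0.6567 -0.221   0.1888] x [ 0.003 -0.001 -1.   ] jaw deg -0.1 F [ 0.   0.2 -0.6] w0.0634 q [ 0.74  0.51 -0.64  1.38  0.31  1.34  0.09]
row [ 0.0198 -0.2099 -0.2542] [-0.0004 -0.0006 -0.0001] rows>=4.2
```

View pics/b8.png

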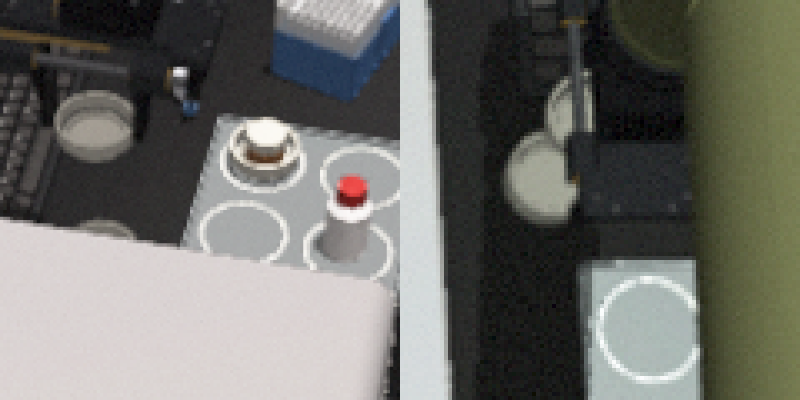

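A single dish is held and the stack is undisturbed. Now to mark C (0.4515,-0.388).

```bash
python3 -m pendant '[0,-0.05,-0.06,0,0,0, 0,-0.1,-0.12,0,0,0, 0,-0.15,-0.18,0,0,0, 0,-0.19,-0.235,0,0,0, 0,-0.21,-0.256,0,0,0, 0,-0.21,-0.256,0,0,0, 0.04,-0.21,-0.256,0,0,0, 0.1,-0.21,-0.256,0,0,0, 0.15,-0.21,-0.256,0,0,0, 0.155,-0.21,-0.256,0,0,0, 0.155,-0.21,-0.256,0,0,0]'
python3 - <<'E'
from h import *
st();plan([.4515,-.3885,.038],0)
E
```

```text
time_s: 27.5
ee_pos: [0.4523, -0.3877, 0.0634]
ee_rot: [-0.0, 1.57, 0.001]
contact_force: [0.0, -0.2, -0.4]
gripper_width: 0.0632
t27.50 [ 0.4523 -0.3877  0.0634] x [ 0.001  0.    -1.   ] jaw deg 0.0 F [ 0.  -0.2 -0.4] w0.0632 q [ 1.14  0.41 -0.57  1.76  0.25  1.04  0.48]
row [ 0.0317 -0.001  -0.0011] [ 0.0002  0.0003 -0.0001] rows>=0.4
```

```bash
python3 -m pendant '[0.015,-0.001,-0.001,0,0,0, 0.026,-0.001,-0.001,0,0,0, 0.031,-0.001,-0.001,0,0,0, 0.031,-0.001,-0.001,0,0,0, 0.031,-0.001,-0.001,0,0,0]'
python3 -m pendant '[0,0,0,0,0,0, 0,0,0,0,0,0, 0,0,0,0,0,0]' 0.72
python3 -m pendant '[-0.02,0,0,0,0,0, -0.07,0,0,0,0,0, -0.15,0,0,0,0,0, -0.24,0,0,0,0,0, -0.31,0,0,0,0,0, -0.31,0,0,0,0,0]' 0.4
python3 - <<'E'
from h import *
st()
p,d=cap("top","9");crop(p,455,250,60,5,"t9")
x,y,w,h=(150,225,70,85)
for u,v,a in blobs(p[y:y+h,x:x+w].min(2)>150,(x,y)): print("cap",round(u,1),round(v,1),a,pl("top",u,v,.034).round(4))
plan([.4876,.438,.286],0)
E
```

```text
time_s: 28.12
ee_pos: [0.4503, -0.3896, 0.0383]
ee_rot: [0.001, 1.57, -0.001]
contact_force: [0.1, -0.2, -0.6]
gripper_width: 0.0637
time_s: 28.5
ee_pos: [0.4502, -0.3895, 0.0382]
ee_rot: [0.001, 1.571, -0.001]
contact_force: [-0.4, -0.3, 0.2]
gripper_width: 0.0742
time_s: 29.25
ee_pos: [0.4526, -0.3904, 0.2934]
ee_rot: [-0.006, 1.563, -0.007]
contact_force: [0.1, -0.4, -1.0]
gripper_width: 0.061
t29.25 [ 0.4526 -0.3904  0.2934] x [ 0.008 -0.008 -1.   ] jaw deg -0.0 F [ 0.1 -0.4 -1. ] w0.0610 q [ 1.19  0.23 -0.62  1.5   0.14  1.45  0.57]
cap 204.5 237.1 128 [0.5792 0.3989 0.034 ]
cap 190.2 268.4 123 [0.4881 0.4374 0.034 ]
row [6.000e-04 1.035e+00 4.420e-02] [-0.0003  0.0016  0.0017] rows>=13.3
```

View pics/t9.png

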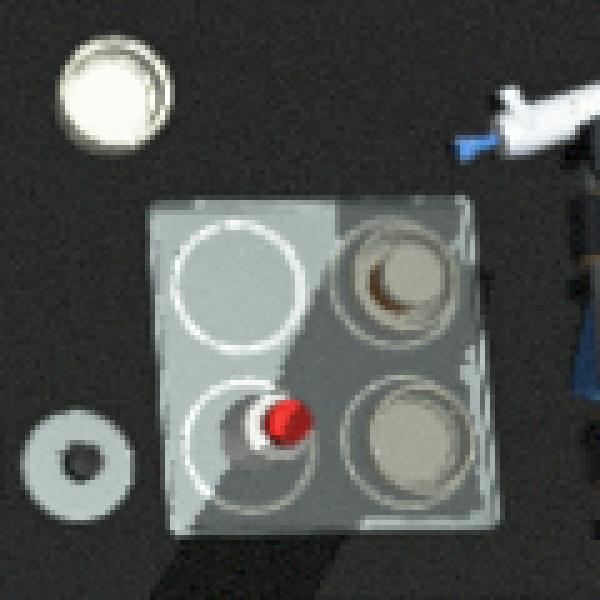

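The second dish is on mark C, and the jars are unmoved. Going to the middle jar.

```bash
python3 -m pendant '[0,0.08,0.003,0,0,0, 0,0.16,0.006,0,0,0, 0,0.24,0.01,0,0,0, 0,0.32,0.014,0,0,0, 0,0.4,0.017,0,0,0, 0,0.48,0.02,0,0,0, 0,0.56,0.024,0,0,0, 0,0.64,0.028,0,0,0, 0,0.72,0.031,0,0,0, 0,0.8,0.035,0,0,0, 0,0.88,0.039,0,0,0, 0,0.96,0.042,0,0,0]' 0.4
python3 - <<'E'
from h import *
st();plan([.4878,.4382,.12],0)
E
```

```text
time_s: 30.8
ee_pos: [0.4839, 0.3608, 0.2843]
ee_rot: [0.001, 1.573, -0.003]
contact_force: [1.0, -0.2, 1.7]
gripper_width: 0.061
t30.80 [0.4839 0.3608 0.2843] x [-0.002 -0.001 -1.   ] jaw deg -0.1 F [ 1.  -0.2  1.7] w0.0610 q [ 0.2   0.42 -1.17  1.47  0.39  1.5  -0.97]
row [0.2053 0.097  0.0051] [-0.0007 -0.0007  0.0004] rows>=2.9
```

```bash
python3 -m pendant '[0.01,0.05,0.004,0,0,0, 0.03,0.093,0.005,0,0,0, 0.1,0.096,0.005,0,0,0, 0.16,0.096,0.005,0,0,0, 0.2,0.096,0.005,0,0,0, 0.2,0.096,0.005,0,0,0, 0.2,0.096,0.005,0,0,0]'
python3 - <<'E'
from h import *
st();plan([.4878,.4382,.0395],0)
E
```

```text
time_s: 31.68
ee_pos: [0.488, 0.4371, 0.127]
ee_rot: [0.001, 1.57, -0.0]
contact_force: [-0.4, -0.3, -0.0]
gripper_width: 0.0609
t31.68 [0.488  0.4371 0.127 ] x [ 0.     0.001 -1.   ] jaw deg -0.1 F [-0.4 -0.3 -0. ] w0.0609 q [-0.03  0.63 -1.04  1.55  0.56  1.29 -1.15]
row [ 0.1094  0.0013 -0.0003] [-0.0003  0.0001 -0.0003] rows>=1.4
```

```bash
python3 -m pendant '[0.05,0.001,0,0,0,0, 0.09,0.001,0,0,0,0, 0.1085,0.001,0,0,0,0, 0.1085,0.001,0,0,0,0, 0.1085,0.001,0,0,0,0]'
python3 - <<'E'
from h import *
st();p,d=cap("side","10");crop(p,290,410,50,6,"s10")
E
python3 -m pendant '[0,0,0,0,0,0, 0,0,0,0,0,0, 0,0,0,0,0,0, 0,0,0,0,0,0]' -1
```

```text
time_s: 32.3
ee_pos: [0.4887, 0.4385, 0.0411]
ee_rot: [0.003, 1.569, 0.001]
contact_force: [0.5, 0.5, -0.5]
gripper_width: 0.0607
t32.30 [0.4887 0.4385 0.0411] x [ 0.002  0.002 -1.   ] jaw deg -0.1 F [ 0.5  0.5 -0.5] w0.0607 q [-0.07  0.72 -0.98  1.61  0.64  1.16 -1.2 ]
time_s: 32.85
ee_pos: [0.488, 0.4374, 0.0393]
ee_rot: [0.001, 1.571, -0.001]
contact_force: [0.1, 0.3, 0.7]
gripper_width: 0.035
```

View pics/s10.png

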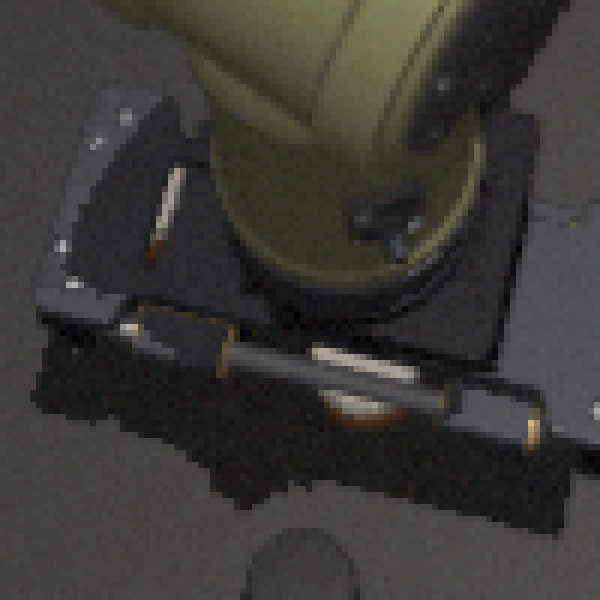

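The jar is gripped at 35 mm. I carry it to mark C.

```bash
python3 -m pendant '[-0.02,0,0,0,0,0, -0.08,0,0,0,0,0, -0.15,0,0,0,0,0, -0.22,0,0,0,0,0, -0.29,0,0,0,0,0, -0.315,0,0,0,0,0, -0.315,-0.06,-0.002,0,0,0, -0.315,-0.13,-0.005,0,0,0, -0.315,-0.2,-0.009,0,0,0, -0.315,-0.28,-0.012,0,0,0, -0.315,-0.36,-0.016,0,0,0, -0.315,-0.44,-0.02,0,0,0]'
python3 - <<'E'
from h import *
st();plan([.4503,-.3893,.29],0)
E
```

```text
time_s: 34.35
ee_pos: [0.471, 0.0891, 0.2904]
ee_rot: [0.0, 1.572, -0.001]
contact_force: [1.5, -0.1, 0.5]
gripper_width: 0.0352
t34.35 [0.471  0.0891 0.2904] x [-0.001 -0.    -1.   ] jaw deg -0.0 F [ 1.5 -0.1  0.5] w0.0352 q [ 1.1  -0.09 -1.25  1.75 -0.09  1.43 -0.14]
row [ 0.0008 -0.5981 -0.0254] [-0.0002 -0.0004  0.0001] rows>=7.7
```

```bash
python3 -m pendant '[0,-0.06,-0.003,0,0,0, 0,-0.13,-0.005,0,0,0, 0,-0.2,-0.008,0,0,0, 0,-0.26,-0.01,0,0,0]'
python3 - <<'E'
from h import *
st();plan([.4503,-.3893,.29],0)
E
```

```text
time_s: 34.85
ee_pos: [0.4626, -0.1191, 0.291]
ee_rot: [0.001, 1.572, -0.003]
contact_force: [0.5, -0.3, 0.1]
gripper_width: 0.0356
t34.85 [ 0.4626 -0.1191  0.291 ] x [-0.001 -0.001 -1.   ] jaw deg -0.1 F [ 0.5 -0.3  0.1] w0.0356 q [ 1.23 -0.06 -0.98  1.75 -0.05  1.43  0.26]
row [ 0.0016 -0.3378 -0.0147] [-0.0007 -0.0003  0.0003] rows>=4.3
```

```bash
python3 -m pendant '[0,-0.07,-0.003,0,0,0, 0,-0.15,-0.006,0,0,0, 0,-0.23,-0.01,0,0,0, 0,-0.3,-0.014,0,0,0, 0,-0.337,-0.0147,0,0,0, 0,-0.337,-0.0147,0,0,0, 0.06,-0.337,-0.0147,0,0,0, 0.13,-0.337,-0.0147,0,0,0, 0.2,-0.337,-0.0147,0,0,0, 0.24,-0.337,-0.0147,0,0,0, 0.24,-0.337,-0.0147,0,0,0, 0.24,-0.337,-0.0147,0,0,0]'
python3 - <<'E'
from h import *
p,d=cap("top","11");crop(p,455,250,60,5,"t11")
st();plan([.4503,-.3893,.06],0)
E
```

```text
time_s: 36.35
ee_pos: [0.4527, -0.3864, 0.1011]
ee_rot: [-0.001, 1.569, -0.001]
contact_force: [-0.3, -0.1, -0.9]
gripper_width: 0.0348
t36.40 [ 0.4529 -0.3869  0.1015] x [ 0.002 -0.002 -1.   ] jaw deg -0.0 F [-0.1  0.3  0.2] w0.0351 q [ 1.29  0.41 -0.77  1.73  0.31  1.12  0.43]
row [ 0.0519 -0.0029 -0.0034] [-0.0001  0.0008  0.0007] rows>=0.7
```

View pics/t11.png

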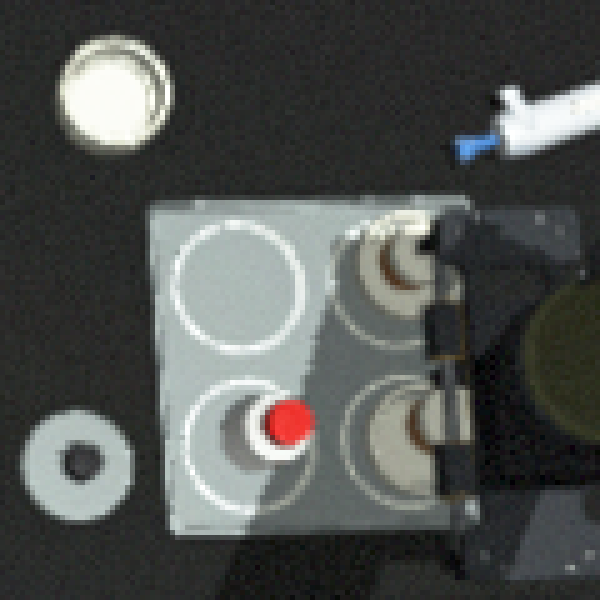

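The dish and jar on mark B look shifted toward +x compared with the earlier picture: the cap moved from about (415,275) to (405,255) in the crop. The arm was away at the time, so this looks like the announced knock. I'll finish this placing and then measure it.

```bash
python3 -m pendant '[0.03,-0.003,-0.003,0,0,0, 0.05,-0.003,-0.003,0,0,0, 0.051,-0.003,-0.003,0,0,0, 0.051,-0.003,-0.003,0,0,0]'
python3 - <<'E'
from h import *
st();plan([.4503,-.3893,.049],0)
E
```

```text
time_s: 36.9
ee_pos: [0.4497, -0.3893, 0.0593]
ee_rot: [0.0, 1.57, -0.001]
contact_force: [0.3, -0.7, -0.4]
gripper_width: 0.0351
t36.90 [ 0.4497 -0.3893  0.0593] x [ 0.001 -0.001 -1.   ] jaw deg -0.1 F [ 0.3 -0.7 -0.4] w0.0351 q [ 1.28  0.46 -0.74  1.77  0.35  1.05  0.41]
row [ 0.0129 -0.      0.0007] [-0.0003  0.0003  0.0002] rows>=0.2
```

```bash
python3 -m pendant '[0.009,0,0.0005,0,0,0, 0.0128,0,0.0005,0,0,0, 0.0128,0,0.0005,0,0,0, 0.0128,0,0.0005,0,0,0]'
python3 -m pendant '[0,0,0,0,0,0, 0,0,0,0,0,0, 0,0,0,0,0,0]' 0.25
python3 -m pendant '[-0.02,0,0,0,0,0, -0.07,0,0,0,0,0, -0.14,0,0,0,0,0, -0.19,0,0,0,0,0, -0.23,0,0,0,0,0]' 0.75
python3 - <<'E'
from h import *
p,d=cap("side","12");crop(p,365,150,60,6,"s12");p,d=cap("top","12");crop(p,455,250,60,5,"t12")
st();plan([.656,-.2218,.2],0)
E
```

```text
time_s: 37.4
ee_pos: [0.4496, -0.3891, 0.0483]
ee_rot: [0.001, 1.571, -0.001]
contact_force: [0.4, -0.5, -0.8]
gripper_width: 0.0348
time_s: 37.78
ee_pos: [0.4494, -0.3892, 0.0482]
ee_rot: [0.001, 1.571, -0.001]
contact_force: [-0.1, 0.1, 0.4]
gripper_width: 0.0521
time_s: 38.4
ee_pos: [0.4501, -0.3892, 0.2357]
ee_rot: [-0.001, 1.569, -0.003]
contact_force: [0.1, 0.4, 0.4]
gripper_width: 0.0759
t38.50 [ 0.4517 -0.3901  0.2377] x [ 0.006 -0.006 -1.   ] jaw deg -0.0 F [0.2 0.5 0.6] w0.0762 q [ 1.34  0.29 -0.81  1.58  0.22  1.36  0.5 ]
row [0.0473 0.2108 0.2549] [-0.0003  0.0019  0.002 ] rows>=4.3
```

View pics/s12.png

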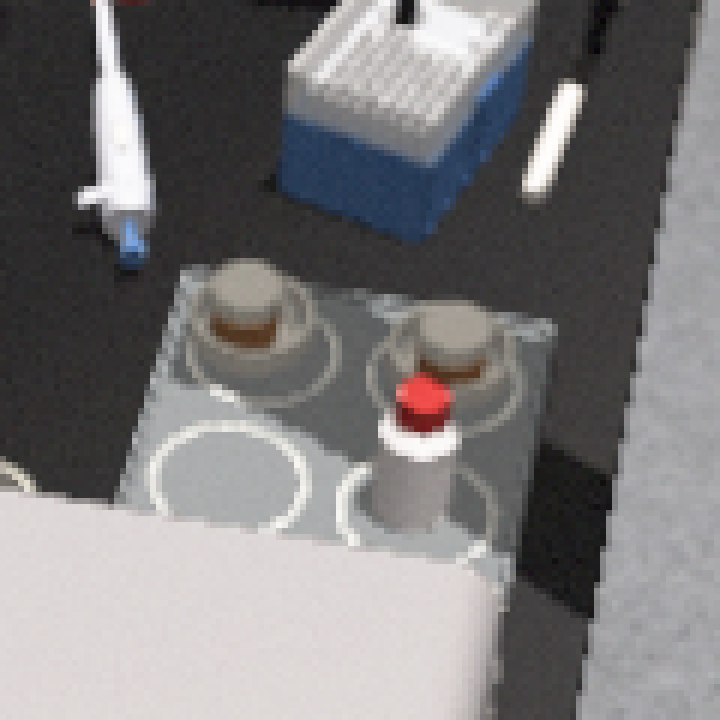

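View pics/t12.png

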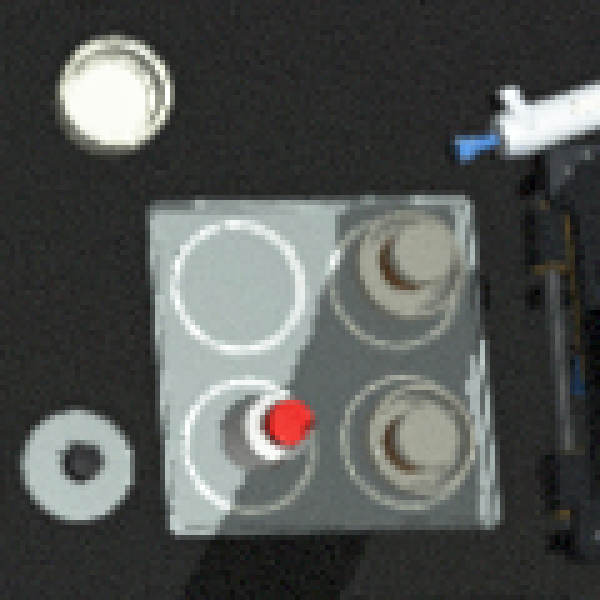

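The knock is confirmed. The dish on mark B moved toward the tray's corner and its jar sits off-centre. I'll measure both.

Run:
```python
from h import *
p=np.load("top12.npz")["p"];c=p[215:300,425:500];b=cv2.resize(c,None,fx=10,fy=8,interpolation=cv2.INTER_CUBIC)
b=cv2.convertScaleAbs(b[:, :],alpha=1.6,beta=-60)
x0,y0=455,218;q=cv2.resize(p[218:258,455:495],None,fx=15,fy=15,interpolation=cv2.INTER_CUBIC)
q=cv2.convertScaleAbs(q,alpha=1.8,beta=-100);cv2.imwrite("pics/q12.png",q[:,:,::-1])
# expected rim of a dish on mark B in original, and cap
for X in([.5443,-.388,.028],[.5443,-.388,.043],[.5543,-.388,.028]):print(proj("top",X), (proj("top",X)-[454.5,217.5])*15)
for r in(.032,.028):
    a=np.linspace(0,6.28,4,False)
    print([np.round((proj("top",[.546+r*np.cos(t),-.388+r*np.sin(t),.028])-[454.5,217.5])*15) for t in a])
```

```text
[475.78392629 245.27609288] [319.25889431 416.64139322]
[477.4308407  244.26797967] [343.96261049 401.51969503]
[475.51556989 241.90847626] [315.23354834 366.12714388]
[array([306., 247.]), array([158., 410.]), array([331., 571.]), array([479., 406.])]
[array([307., 267.]), array([178., 410.]), array([330., 550.]), array([459., 406.])]
```

View pics/q12.png

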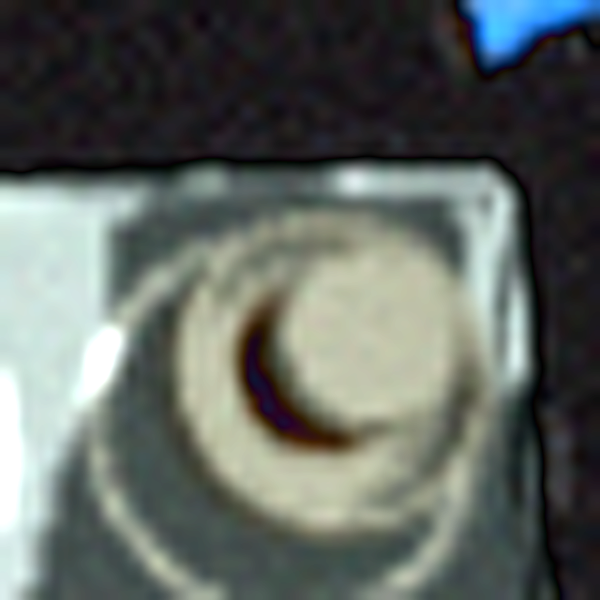

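Run:
```python
from h import *
f=lambda a,b,z:pl("top",454.5+a/15,217.5+b/15,z).round(4)
print("dish",f(335,368,.028),f(332,362,.028),"jar",f(370,335,.043))
# side: cap/dish on B
p=np.load("side12.npz")["p"];print("side crop origin 305,90")
for a,b,z in((250,278,.043),(252,312,.028)):print(pl("side",305+a/6-.5,90+b/6-.5,z).round(4))
```

```text
dish [ 0.5539 -0.3919  0.028 ] [ 0.5551 -0.3914  0.028 ] jar [ 0.5573 -0.3942  0.043 ]
side crop origin 305,90
[ 0.5562 -0.3983  0.043 ]
[ 0.5528 -0.3905  0.028 ]
```

The dish is about 9 mm off its mark, within the 15 mm limit. The jar is about 4.5 mm off the dish centre, within 10 mm. That's acceptable but worth mending, so I'll grip the dish by its collar and bring it back with its jar.

Run:
```python
from h import *
st();plan([.5545,-.391,.1],0)
```

```text
t38.50 [ 0.4517 -0.3901  0.2377] x [ 0.006 -0.006 -1.   ] jaw deg -0.0 F [0.2 0.5 0.6] w0.0762 q [ 1.34  0.29 -0.81  1.58  0.22  1.36  0.5 ]
row [ 0.1729 -0.      0.1275] [-0.0003  0.0019  0.002 ] rows>=2.8
```

```bash
python3 -m pendant '[0,0,0.06,0,0,0, 0,0,0.11,0,0,0, 0.02,0,0.128,0,0,0, 0.09,0,0.128,0,0,0, 0.15,0,0.128,0,0,0, 0.165,0,0.128,0,0,0, 0.165,0,0.128,0,0,0, 0.165,0,0.128,0,0,0]' 0.78
python3 - <<'E'
from h import *
st();plan([.5545,-.391,.0378],0)
E
```

```text
time_s: 39.5
ee_pos: [0.553, -0.39, 0.1027]
ee_rot: [-0.001, 1.568, -0.003]
contact_force: [0.5, -0.3, 0.2]
gripper_width: 0.0777
t39.50 [ 0.553  -0.39    0.1027] x [ 0.003 -0.002 -1.   ] jaw deg -0.1 F [ 0.5 -0.3  0.2] w0.0777 q [ 1.12  0.58 -0.75  1.52  0.41  1.2   0.3 ]
row [ 0.0811 -0.0011  0.0016] [-0.0004  0.0009  0.0007] rows>=1.0
```

```bash
python3 -m pendant '[0.04,-0.001,0.0015,0,0,0, 0.065,-0.001,0.0015,0,0,0, 0.08,-0.001,0.0015,0,0,0, 0.08,-0.001,0.0015,0,0,0, 0.08,-0.001,0.0015,0,0,0]'
python3 -m pendant '[0,0,0,0,0,0, 0,0,0,0,0,0, 0,0,0,0,0,0, 0,0,0,0,0,0]' -1
python3 - <<'E'
from h import *
st();plan([.546,-.388,.040],0)
E
```

```text
time_s: 40.12
ee_pos: [0.5537, -0.3903, 0.0372]
ee_rot: [0.0, 1.57, -0.002]
contact_force: [-0.2, 0.1, -0.2]
gripper_width: 0.0777
time_s: 40.62
ee_pos: [0.5533, -0.3903, 0.0369]
ee_rot: [0.0, 1.57, -0.002]
contact_force: [-1.5, -0.4, 3.8]
gripper_width: 0.0631
t40.62 [ 0.5533 -0.3903  0.0369] x [ 0.001 -0.001 -1.   ] jaw deg -0.1 F [-1.5 -0.4  3.8] w0.0631 q [ 1.1   0.65 -0.72  1.56  0.46  1.11  0.27]
row [-0.0039  0.0029 -0.0091] [-0.0004  0.0002  0.0002] rows>=0.1
```

```bash
python3 -m pendant '[-0.003,0,0,0,0,0, -0.003,0.001,-0.003,0,0,0, -0.003,0.002,-0.006,0,0,0, -0.003,0.003,-0.0095,0,0,0, -0.002,0.003,-0.0095,0,0,0, 0,0.003,-0.0095,0,0,0, 0.0005,0.003,-0.0095,0,0,0, 0.0005,0.003,-0.0095,0,0,0]'
python3 -m pendant '[0,0,0,0,0,0, 0,0,0,0,0,0, 0,0,0,0,0,0]' 0.75
python3 -m pendant '[-0.02,0,0,0,0,0, -0.07,0,0,0,0,0, -0.14,0,0,0,0,0, -0.21,0,0,0,0,0, -0.21,0,0,0,0,0]' 0.75
python3 - <<'E'
from h import *
p,d=cap("top","13");q=cv2.resize(p[218:258,455:495],None,fx=15,fy=15,interpolation=cv2.INTER_CUBIC)
cv2.imwrite("pics/q13.png",cv2.convertScaleAbs(q,alpha=1.8,beta=-100)[:,:,::-1])
p,d=cap("side","13");crop(p,365,140,50,7,"s13")
st();plan([.656,-.2218,.2],0)
E
```

```text
time_s: 41.62
ee_pos: [0.5455, -0.3878, 0.0368]
ee_rot: [0.001, 1.571, -0.001]
contact_force: [-1.8, 0.9, 4.7]
gripper_width: 0.0633
time_s: 42.0
ee_pos: [0.5455, -0.3876, 0.0356]
ee_rot: [0.001, 1.571, -0.001]
contact_force: [-0.4, 0.6, -0.9]
gripper_width: 0.0755
time_s: 42.62
ee_pos: [0.5487, -0.3885, 0.2111]
ee_rot: [-0.004, 1.562, -0.006]
contact_force: [1.4, 0.2, 0.3]
gripper_width: 0.0764
t42.73 [ 0.5458 -0.3877  0.2053] x [ 0.001 -0.002 -1.   ] jaw deg -0.1 F [-0.5 -0.2 -0.7] w0.0761 q [ 1.15  0.49 -0.79  1.42  0.35  1.37  0.34]
row [0.0064 0.2075 0.1375] [-0.0003  0.0005  0.0005] rows>=3.2
```

View pics/q13.png

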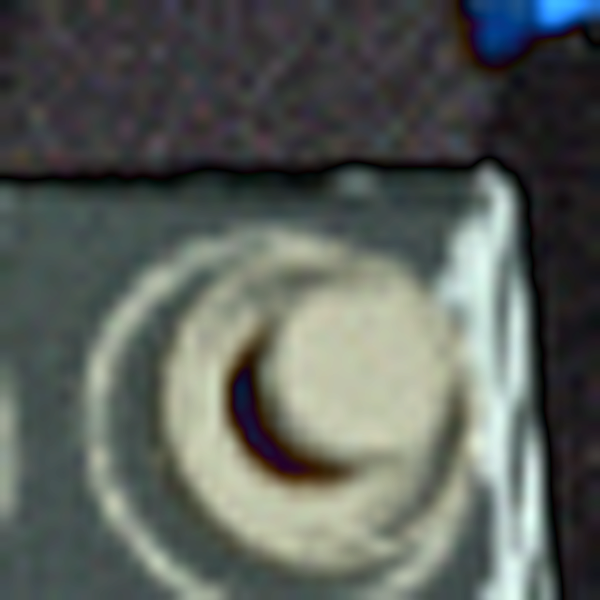

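View pics/s13.png

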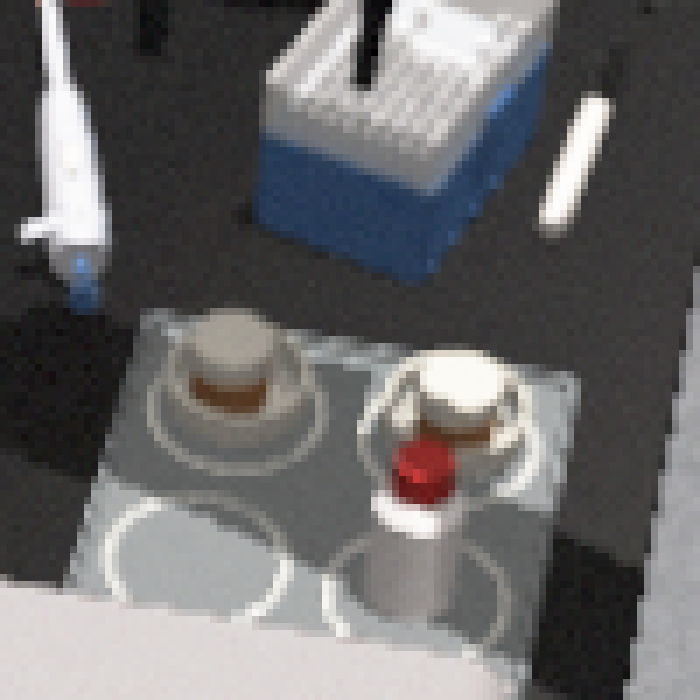

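The dish is back on its mark. The jar is still about 5 mm off its centre, so I'll regrip and centre it.

Run:
```python
from h import *
print(pl("top",454.5+365/15,217.5+370/15,.043).round(4),pl("top",454.5+362/15,217.5+370/15,.043).round(4))
# dish centre from pixel extents left 162,right 475,top~245,bottom 577
print(pl("top",454.5+320/15,217.5+411/15,.028).round(4))
print(pl("side",315+232/7-.5,90+335/7-.5,.043).round(4))
plan([.5485,-.3915,.0485],0)
```

```text
[ 0.5504 -0.3927  0.043 ] [ 0.5504 -0.3921  0.043 ]
[ 0.5454 -0.3882  0.028 ]
[ 0.5505 -0.3927  0.043 ]
row [ 0.196  -0.0044  0.003 ] [-0.0003  0.0005  0.0005] rows>=2.5
```

```bash
python3 -m pendant '[0.06,-0.0055,0.0055,0,0,0, 0.12,-0.0055,0.0055,0,0,0, 0.17,-0.0055,0.0055,0,0,0, 0.18,-0.0055,0.0055,0,0,0, 0.18,-0.0055,0.0055,0,0,0, 0.18,-0.0055,0.0055,0,0,0]' 0.35
python3 - <<'E'
from h import *
st();plan([.5503,-.392,.0495],0)
E
```

```text
time_s: 43.48
ee_pos: [0.5511, -0.3926, 0.0619]
ee_rot: [-0.0, 1.568, -0.002]
contact_force: [-0.4, 0.5, 1.1]
gripper_width: 0.0589
t43.48 [ 0.5511 -0.3926  0.0619] x [ 0.003 -0.002 -1.   ] jaw deg -0.1 F [-0.4  0.5  1.1] w0.0589 q [ 1.11  0.62 -0.73  1.55  0.44  1.14  0.28]
row [ 0.0154  0.0008 -0.001 ] [-0.0004  0.0008  0.0006] rows>=0.2
```

```bash
python3 -m pendant '[0.01,0,0,0,0,0, 0.0148,0,0,0,0,0, 0.0148,0,0,0,0,0, 0.0148,0,0,0,0,0]'
python3 -m pendant '[0,0,0,0,0,0, 0,0,0,0,0,0, 0,0,0,0,0,0, 0,0,0,0,0,0]' -1
python3 - <<'E'
from h import *
st();plan([.5455,-.388,.054],0)
E
```

```text
time_s: 43.98
ee_pos: [0.5499, -0.3921, 0.0481]
ee_rot: [0.001, 1.571, -0.001]
contact_force: [-0.3, -0.1, 0.6]
gripper_width: 0.0589
time_s: 44.48
ee_pos: [0.5499, -0.3921, 0.048]
ee_rot: [0.001, 1.571, -0.001]
contact_force: [0.1, -0.4, 0.5]
gripper_width: 0.0352
t44.48 [ 0.5499 -0.3921  0.048 ] x [ 0. -0. -1.] jaw deg -0.1 F [ 0.1 -0.4  0.5] w0.0352 q [ 1.11  0.64 -0.73  1.56  0.45  1.12  0.28]
row [-0.0075  0.0051 -0.0055] [-0.0004  0.      0.    ] rows>=0.1
```

```bash
python3 -m pendant '[-0.006,0,0,0,0,0, -0.01,0.0025,-0.0028,0,0,0, -0.01,0.005,-0.0055,0,0,0, -0.01,0.005,-0.0055,0,0,0, -0.004,0.005,-0.0055,0,0,0, 0,0.005,-0.0055,0,0,0, 0,0.005,-0.0055,0,0,0, 0,0.005,-0.0055,0,0,0]'
python3 -m pendant '[0,0,0,0,0,0, 0,0,0,0,0,0, 0,0,0,0,0,0]' 0.25
python3 -m pendant '[-0.02,0,0,0,0,0, -0.07,0,0,0,0,0, -0.14,0,0,0,0,0, -0.19,0,0,0,0,0, -0.19,0,0,0,0,0]' 0.75
python3 -m pendant '[0,0.06,0.04,0,0,0, 0,0.12,0.08,0,0,0, 0,0.18,0.12,0,0,0, 0,0.207,0.138,0,0,0, 0,0.207,0.138,0,0,0, 0,0.207,0.138,0,0,0]' 0.75
python3 - <<'E'
from h import *
st()
p,d=cap("side","14");crop(p,355,150,60,6,"s14")
g=p.min(2)
plan([.6567,-.222,.08],0)
E
```

```text
time_s: 45.48
ee_pos: [0.5454, -0.388, 0.048]
ee_rot: [0.001, 1.571, -0.001]
contact_force: [-0.3, 0.9, 2.2]
gripper_width: 0.0352
time_s: 45.85
ee_pos: [0.5455, -0.388, 0.0478]
ee_rot: [0.001, 1.571, -0.001]
contact_force: [-0.2, -0.3, -0.1]
gripper_width: 0.0524
time_s: 46.48
ee_pos: [0.5479, -0.3887, 0.2058]
ee_rot: [-0.003, 1.564, -0.005]
contact_force: [0.3, 0.6, 0.2]
gripper_width: 0.0761
time_s: 47.22
ee_pos: [0.6552, -0.2243, 0.1995]
ee_rot: [0.001, 1.572, -0.003]
contact_force: [-0.3, -0.6, -0.7]
gripper_width: 0.0759
t47.23 [ 0.6552 -0.2243  0.1995] x [-0.001 -0.001 -1.   ] jaw deg -0.2 F [-0.3 -0.6 -0.7] w0.0759 q [ 0.84  0.56 -0.81  1.36  0.4   1.39  0.03]
row [0.1494 0.004  0.0023] [-0.0013 -0.0004  0.0004] rows>=1.9
```

View pics/s14.png

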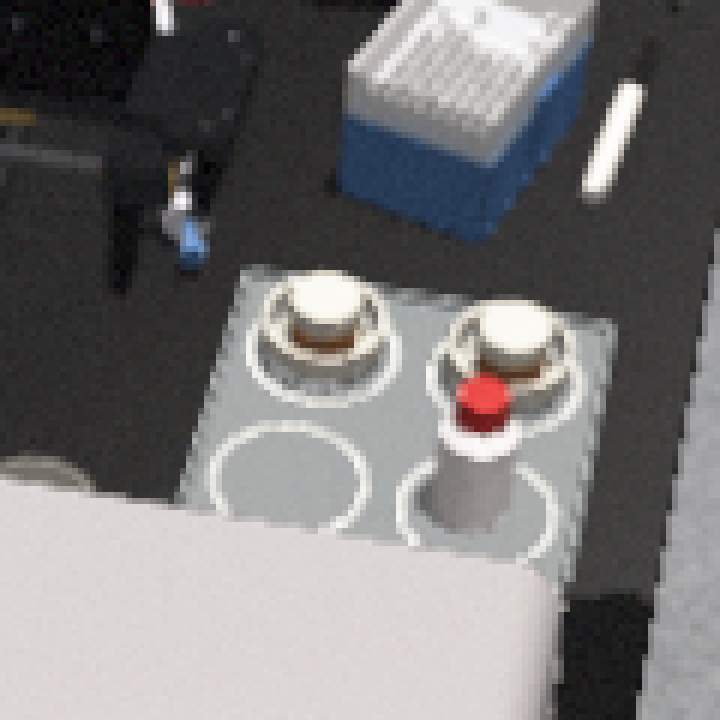

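Both jars are centred and upright, at (325,300) and (515,325). Now the third dish, after re-checking the stack's position.

```bash
python3 - <<'E'
from h import *
p=np.load("top12.npz")["p"];c=p[188:232,400:445]
big=cv2.resize(cv2.cvtColor(c,cv2.COLOR_RGB2GRAY),None,fx=4,fy=4,interpolation=cv2.INTER_CUBIC)
for t in(160,190):
    cn=max(cv2.findContours((big>t).astype(np.uint8),0,1)[0],key=cv2.contourArea);e=cv2.fitEllipse(cv2.convexHull(cn))
    print(pl("top",(e[0][0]+.5)/4-.5+400,(e[0][1]+.5)/4-.5+188,.036).round(4),np.array(e[1])/4)
E
python3 -m pendant '[0.05,0.003,0.001,0,0,0, 0.1,0.003,0.001,0,0,0, 0.14,0.003,0.001,0,0,0, 0.16,0.003,0.001,0,0,0, 0.16,0.003,0.001,0,0,0, 0.16,0.003,0.001,0,0,0]'
python3 - <<'E'
from h import *
st();plan([.6567,-.222,.0455],0)
E
```

```text
[ 0.6563 -0.2215  0.036 ] [21.57549477 22.38523483]
[ 0.6563 -0.2217  0.036 ] [20.90044975 21.98147964]
time_s: 48.02
ee_pos: [0.6578, -0.2208, 0.0737]
ee_rot: [0.001, 1.568, -0.002]
contact_force: [0.8, 0.0, 0.5]
gripper_width: 0.0762
t48.02 [ 0.6578 -0.2208  0.0737] x [ 0.002 -0.001 -1.   ] jaw deg -0.1 F [0.8 0.  0.5] w0.0762 q [ 0.82  0.65 -0.77  1.49  0.47  1.19 -0.02]
row [ 0.0352 -0.0015 -0.0014] [-0.0006  0.0007  0.0003] rows>=0.5
```

```bash
python3 -m pendant '[0.02,-0.001,-0.001,0,0,0, 0.03,-0.001,-0.001,0,0,0, 0.0345,-0.001,-0.001,0,0,0, 0.0345,-0.001,-0.001,0,0,0, 0.0345,-0.001,-0.001,0,0,0]'
python3 - <<'E'
from h import *
st()
E
```

```text
time_s: 48.65
ee_pos: [0.6563, -0.2209, 0.0447]
ee_rot: [0.001, 1.57, -0.001]
contact_force: [0.1, -0.3, 0.0]
gripper_width: 0.076
t48.65 [ 0.6563 -0.2209  0.0447] x [ 0.001 -0.    -1.   ] jaw deg -0.1 F [ 0.1 -0.3  0. ] w0.0760 q [ 0.82  0.68 -0.75  1.51  0.49  1.14 -0.03]
```

```bash
python3 -m pendant '[0,0,0,0,0,0, 0,0,0,0,0,0, 0,0,0,0,0,0, 0,0,0,0,0,0, 0,0,0,0,0,0]' -1
python3 -m pendant '[-0.003,0,0,0,0,0, -0.008,0,0,0,0,0, -0.015,0,0,0,0,0, -0.024,0,0,0,0,0, -0.045,0,0,0,0,0, -0.08,0,0,0,0,0, -0.14,0,0,0,0,0, -0.18,0,0,0,0,0, -0.18,0,0,0,0,0]'
python3 - <<'E'
from h import *
st()
p,d=cap("side","15");crop(p,330,160,60,5,"s15");p,d=cap("top","15");crop(p,430,215,50,5,"t15")
a=cv2.resize(cv2.imread("pics/s15.png"),(400,400));b=cv2.resize(cv2.imread("pics/t15.png"),(400,400));cv2.imwrite("pics/b15.png",np.hstack([a,b]))
plan([.545,-.2938,.15],45)
E
```

```text
time_s: 49.28
ee_pos: [0.6562, -0.221, 0.0446]
ee_rot: [0.001, 1.57, -0.001]
contact_force: [-0.1, -0.3, 1.6]
gripper_width: 0.0619
time_s: 50.4
ee_pos: [0.6581, -0.2209, 0.1931]
ee_rot: [-0.001, 1.564, -0.003]
contact_force: [0.4, -0.0, -0.6]
gripper_width: 0.062
t50.40 [ 0.6581 -0.2209  0.1931] x [ 0.007 -0.002 -1.   ] jaw deg -0.1 F [ 0.4 -0.  -0.6] w0.0620 q [ 0.84  0.56 -0.81  1.37  0.4   1.37  0.03]
row [ 0.0485 -0.0912 -0.1386] [-2.503e-01  0.000e+00  2.000e-04] rows>=4.2
```

View pics/b15.png

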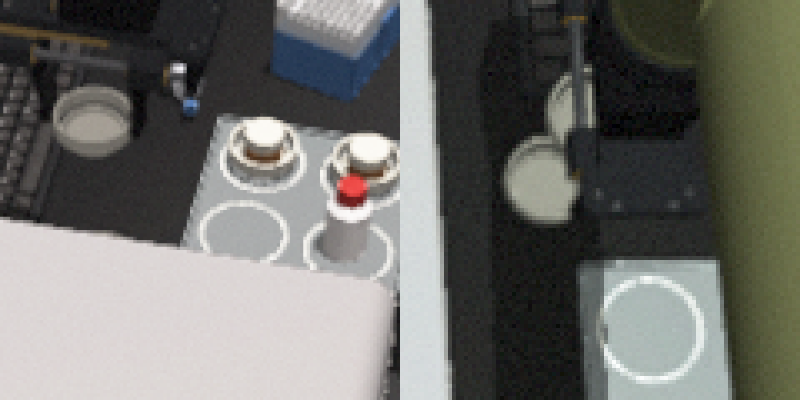

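One dish is held, and dish0 alone stays on the worktop. Now to mark A with the jaws turned 45°, keeping the gripper body clear of the bottle.

```bash
python3 -m pendant '[0,-0.02,-0.03,-0.05,0,0, 0,-0.045,-0.07,-0.1,0,0, 0.02,-0.07,-0.11,-0.15,0,0, 0.048,-0.091,-0.138,-0.2,0,0, 0.048,-0.091,-0.138,-0.25,0,0, 0.07,-0.091,-0.138,-0.25,0,0, 0.12,-0.091,-0.138,-0.25,0,0, 0.16,-0.091,-0.138,-0.25,0,0, 0.16,-0.091,-0.138,-0.25,0,0, 0.16,-0.091,-0.138,-0.25,0,0]'
python3 - <<'E'
from h import *
st();p,d=cap("top","16");crop(p,455,250,60,5,"t16");plan([.545,-.2938,.0375],45)
E
```

```text
time_s: 51.75
ee_pos: [0.5463, -0.2931, 0.0609]
ee_rot: [-0.613, 1.482, 0.613]
contact_force: [0.4, 0.2, 0.1]
gripper_width: 0.062
t51.75 [ 0.5463 -0.2931  0.0609] x [ 0.001  0.    -1.   ] jaw deg 44.9 F [0.4 0.2 0.1] w0.0620 q [ 1.16  0.58 -0.92  1.7   0.51  1.12  0.87]
row [ 0.03    0.0012 -0.0018] [-0.0005  0.0002  0.0006] rows>=0.4
```

View pics/t16.png

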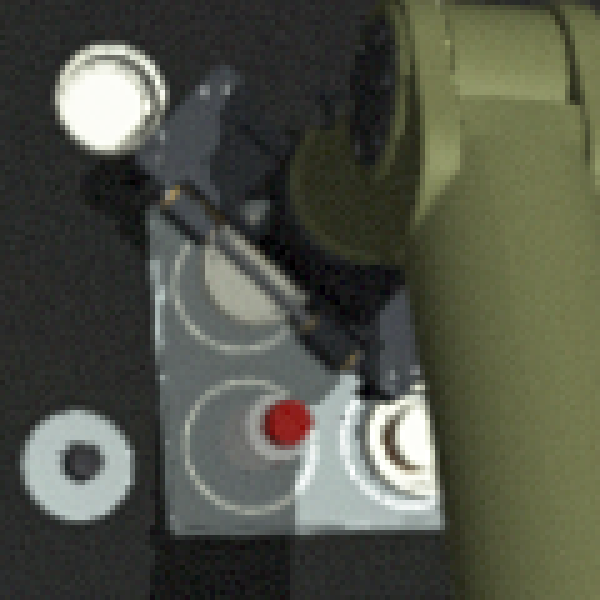

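```bash
python3 -m pendant '[0.015,0.001,-0.0015,0,0,0, 0.025,0.001,-0.0015,0,0,0, 0.0293,0.001,-0.0015,0,0,0, 0.0293,0.001,-0.0015,0,0,0, 0.0293,0.001,-0.0015,0,0,0]'
python3 -m pendant '[0,0,0,0,0,0, 0,0,0,0,0,0, 0,0,0,0,0,0]' 0.72
python3 -m pendant '[-0.02,0,0,0,0,0, -0.07,0,0,0,0,0, -0.15,0,0,0,0,0, -0.24,0,0,0,0,0, -0.31,0,0,0,0,0, -0.31,0,0,0,0,0]' 0.4
python3 - <<'E'
from h import *
st()
p,d=cap("top","17");crop(p,455,250,60,5,"t17")
x,y,w,h=(150,225,70,85)
for u,v,a in blobs(p[y:y+h,x:x+w].min(2)>150,(x,y)): print("cap",round(u,1),round(v,1),a,pl("top",u,v,.034).round(4))
plan([.5787,.3998,.286],0);plan([.5787,.3998,.286],45)
u=proj("top",[.7,.33,0]);print(u,pl("top",225,190,.05))
E
```

```text
time_s: 52.42
ee_pos: [0.5443, -0.2939, 0.0369]
ee_rot: [-0.613, 1.482, 0.613]
contact_force: [0.2, -0.1, 0.1]
gripper_width: 0.0619
time_s: 52.8
ee_pos: [0.5442, -0.294, 0.037]
ee_rot: [-0.613, 1.482, 0.613]
contact_force: [-0.9, -0.4, -0.2]
gripper_width: 0.0743
time_s: 53.55
ee_pos: [0.5468, -0.2936, 0.2918]
ee_rot: [-0.619, 1.476, 0.606]
contact_force: [0.8, 0.6, -0.2]
gripper_width: 0.0611
t53.55 [ 0.5468 -0.2936  0.2918] x [ 0.009 -0.005 -1.   ] jaw deg 45.0 F [ 0.8  0.6 -0.2] w0.0611 q [ 1.23  0.4  -1.04  1.43  0.34  1.49  0.99]
cap 204.6 237.2 126 [0.5791 0.3986 0.034 ]
row [0.0012 0.5843 0.6417] [0.2498 0.0012 0.0018] rows>=11.1
row [0.0012 0.5843 0.6417] [-0.0002  0.0004  0.002 ] rows>=11.1
[231.26764658 199.87977381] [0.71525075 0.33949526 0.05      ]
```

View pics/t17.png

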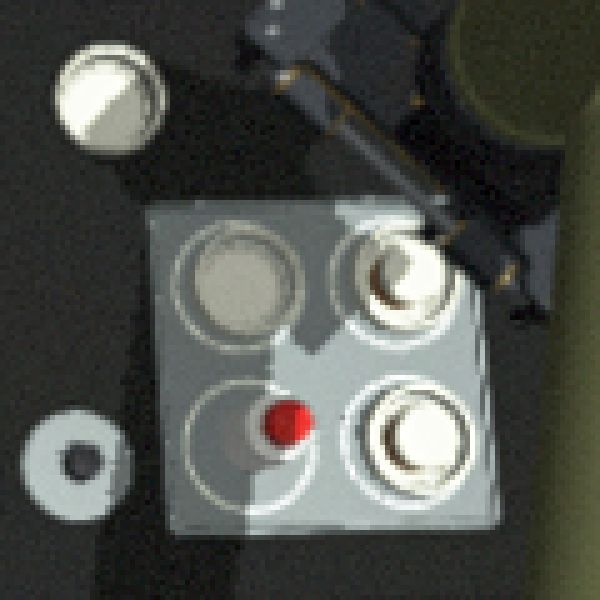

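The third dish is on mark A and the last jar is unmoved at (0.579,0.399). I traverse in parts because joint 3 has been drifting toward its limit.

```bash
python3 -m pendant '[0,0.05,0.055,0.05,0,0, 0,0.1,0.11,0.1,0,0, 0,0.15,0.165,0.15,0,0, 0,0.2,0.22,0.2,0,0, 0,0.25,0.275,0.25,0,0]' 0.4
python3 - <<'E'
from h import *
st();plan([.5787,.3998,.286],0)
E
```

```text
time_s: 54.22
ee_pos: [0.5577, 0.0046, 0.2839]
ee_rot: [0.005, 1.572, -0.006]
contact_force: [0.6, 0.4, 0.6]
gripper_width: 0.0609
t54.23 [0.5577 0.0046 0.2839] x [-0.002 -0.001 -1.   ] jaw deg -0.4 F [0.6 0.4 0.6] w0.0609 q [ 0.85  0.23 -1.05  1.59  0.2   1.44 -0.22]
row [-0.003   0.4941  0.0229] [-0.0021 -0.0005  0.0002] rows>=6.3
```

```bash
python3 -m pendant '[0,0.08,0.004,0,0,0, 0,0.16,0.008,0,0,0, 0,0.24,0.012,0,0,0, 0,0.31,0.016,0,0,0]' 0.4
python3 - <<'E'
from h import *
st();plan([.5787,.3998,.286],0)
E
```

```text
time_s: 54.72
ee_pos: [0.5712, 0.2524, 0.2837]
ee_rot: [0.0, 1.572, -0.002]
contact_force: [1.3, -0.2, 0.1]
gripper_width: 0.0608
t54.73 [0.5712 0.2524 0.2837] x [-0.002 -0.001 -1.   ] jaw deg -0.1 F [ 1.3 -0.2  0.1] w0.0608 q [ 0.33  0.43 -1.06  1.42  0.38  1.5  -0.72]
row [-0.0031  0.1843  0.0091] [-0.0005 -0.0005  0.0004] rows>=2.4
```

```bash
python3 -m pendant '[0,0.08,0.004,0,0,0, 0,0.15,0.007,0,0,0, 0.01,0.184,0.009,0,0,0, 0.08,0.184,0.009,0,0,0, 0.15,0.184,0.009,0,0,0, 0.195,0.184,0.009,0,0,0, 0.195,0.184,0.009,0,0,0, 0.195,0.184,0.009,0,0,0]'
python3 - <<'E'
from h import *
st();plan([.5787,.3998,.0395],0)
E
```

```text
time_s: 55.72
ee_pos: [0.5793, 0.3988, 0.1302]
ee_rot: [0.002, 1.57, 0.0]
contact_force: [0.6, 1.2, 1.3]
gripper_width: 0.0612
t55.73 [0.5793 0.3988 0.1302] x [ 0.001  0.001 -1.   ] jaw deg -0.1 F [0.6 1.2 1.3] w0.0612 q [-0.01  0.69 -0.95  1.41  0.57  1.33 -0.99]
row [ 0.1134  0.0011 -0.0009] [-0.0003  0.0002 -0.0004] rows>=1.5
```

```bash
python3 -m pendant '[0.05,0.001,-0.0005,0,0,0, 0.095,0.001,-0.0005,0,0,0, 0.1125,0.001,-0.0005,0,0,0, 0.1125,0.001,-0.0005,0,0,0, 0.1125,0.001,-0.0005,0,0,0]'
python3 -m pendant '[0,0,0,0,0,0, 0,0,0,0,0,0, 0,0,0,0,0,0, 0,0,0,0,0,0]' -1
python3 - <<'E'
from h import *
st();p,d=cap("side","18");crop(p,265,390,50,6,"s18")
E
```

```text
time_s: 56.35
ee_pos: [0.5797, 0.4002, 0.0413]
ee_rot: [0.003, 1.568, 0.001]
contact_force: [0.4, 0.4, 1.3]
gripper_width: 0.0605
time_s: 56.85
ee_pos: [0.5788, 0.399, 0.0391]
ee_rot: [0.001, 1.571, -0.001]
contact_force: [-0.2, -0.2, 0.9]
gripper_width: 0.0351
t56.85 [0.5788 0.399  0.0391] x [ 0. -0. -1.] jaw deg -0.1 F [-0.2 -0.2  0.9] w0.0351 q [-0.04  0.77 -0.9   1.48  0.63  1.2  -1.03]
```

View pics/s18.png

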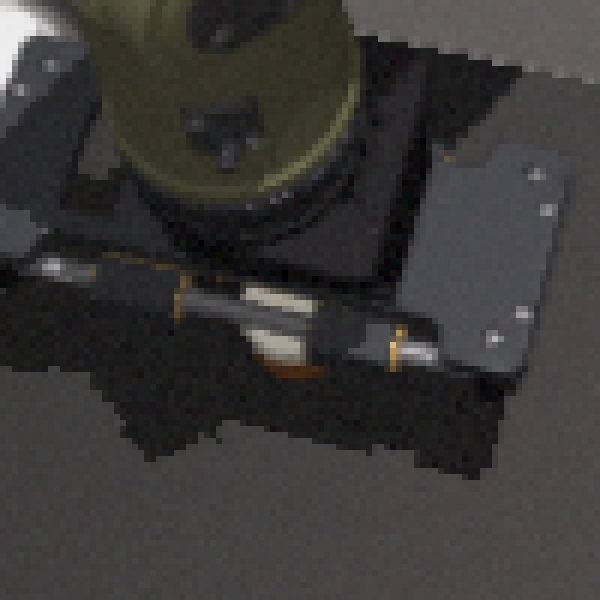

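```bash
python3 -m pendant '[-0.02,0,0,0,0,0, -0.08,0,0,0,0,0, -0.15,0,0,0,0,0, -0.22,0,0,0,0,0, -0.29,0,0,0,0,0, -0.315,0,0,0,0,0, -0.315,-0.06,-0.002,0,0,0, -0.315,-0.13,-0.005,0,0,0, -0.315,-0.2,-0.009,0,0,0, -0.315,-0.28,-0.012,0,0,0]'
python3 - <<'E'
from h import *
st();plan([.5442,-.2937,.29],0)
E
```

```text
time_s: 58.15
ee_pos: [0.5681, 0.1752, 0.2902]
ee_rot: [-0.0, 1.572, -0.0]
contact_force: [1.2, -1.2, -0.9]
gripper_width: 0.035
t58.15 [0.5681 0.1752 0.2902] x [-0.001 -0.    -1.   ] jaw deg 0.0 F [ 1.2 -1.2 -0.9] w0.0350 q [ 0.52  0.36 -1.1   1.49  0.32  1.49 -0.58]
row [ 5.000e-04 -5.861e-01 -2.990e-02] [ 0.     -0.0003  0.0001] rows>=7.5
```

```bash
python3 -m pendant '[0,-0.08,-0.004,0,0,0, 0,-0.16,-0.008,0,0,0, 0,-0.24,-0.012,0,0,0, 0,-0.32,-0.016,0,0,0, 0,-0.4,-0.02,0,0,0, 0,-0.48,-0.025,0,0,0, 0,-0.55,-0.028,0,0,0, 0,-0.584,-0.03,0,0,0, 0,-0.584,-0.03,0,0,0, 0.06,-0.584,-0.03,0,0,0, 0.13,-0.584,-0.03,0,0,0, 0.2,-0.584,-0.03,0,0,0]'
python3 -m pendant '[0.045,0,0,0,0,0, 0.045,0,0,0,0,0, 0.045,0,0,0,0,0]'
python3 - <<'E'
from h import *
p,d=cap("top","19");crop(p,455,250,60,5,"t19")
st();plan([.5442,-.2937,.06],0)
E
```

```text
time_s: 59.65
ee_pos: [0.5452, -0.2874, 0.1301]
ee_rot: [-0.002, 1.57, 0.002]
contact_force: [0.2, -1.0, -0.5]
gripper_width: 0.0348
time_s: 60.02
ee_pos: [0.546, -0.2893, 0.097]
ee_rot: [-0.001, 1.568, 0.0]
contact_force: [0.6, 0.3, -0.8]
gripper_width: 0.0354
t60.08 [ 0.5462 -0.2899  0.0975] x [ 0.003 -0.001 -1.   ] jaw deg 0.0 F [ 0.4 -0.7 -0.8] w0.0351 q [ 1.13  0.51 -0.88  1.67  0.42  1.16  0.14]
row [ 0.0468 -0.0047 -0.0027] [0.0001 0.0011 0.0005] rows>=0.6
```

View pics/t19.png

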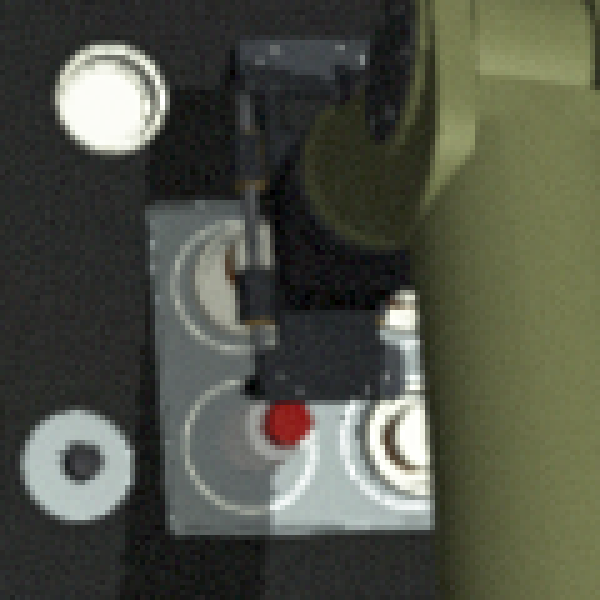

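```bash
python3 -m pendant '[0.03,-0.0045,-0.0025,0,0,0, 0.046,-0.0045,-0.0025,0,0,0, 0.046,-0.0045,-0.0025,0,0,0, 0.046,-0.0045,-0.0025,0,0,0]'
python3 - <<'E'
from h import *
st();plan([.5442,-.2938,.049],0)
E
```

```text
time_s: 60.58
ee_pos: [0.5432, -0.2941, 0.0592]
ee_rot: [0.0, 1.569, -0.001]
contact_force: [-0.1, -0.3, -0.9]
gripper_width: 0.0349
t60.58 [ 0.5432 -0.2941  0.0592] x [ 0.001 -0.001 -1.   ] jaw deg -0.1 F [-0.1 -0.3 -0.9] w0.0349 q [ 1.12  0.55 -0.85  1.7   0.46  1.1   0.12]
row [0.0128 0.0004 0.0013] [-0.0003  0.0005  0.0002] rows>=0.2
```

```bash
python3 -m pendant '[0.009,0,0.001,0,0,0, 0.0127,0,0.001,0,0,0, 0.0127,0,0.001,0,0,0, 0.0127,0,0.001,0,0,0]'
python3 -m pendant '[0,0,0,0,0,0, 0,0,0,0,0,0, 0,0,0,0,0,0]' 0.25
python3 -m pendant '[-0.02,0,0,0,0,0, -0.07,0,0,0,0,0, -0.14,0,0,0,0,0, -0.19,0,0,0,0,0, -0.19,0,0.02,0,0,0, -0.19,0,0.06,0,0,0, -0.19,0,0.08,0,0,0]' 0
python3 - <<'E'
from h import *
p,d=cap("side","20");crop(p,355,150,60,6,"s20");p,d=cap("top","20");crop(p,455,250,60,5,"t20")
st();plan([.442,-.192,.2],0)
E
```

```text
time_s: 61.08
ee_pos: [0.5432, -0.2942, 0.0481]
ee_rot: [0.001, 1.571, -0.001]
contact_force: [-0.4, 1.1, 0.9]
gripper_width: 0.0349
time_s: 61.45
ee_pos: [0.5431, -0.2943, 0.0479]
ee_rot: [0.001, 1.571, -0.001]
contact_force: [0.2, -0.1, -0.2]
gripper_width: 0.0524
time_s: 62.32
ee_pos: [0.6084, -0.2936, 0.1995]
ee_rot: [0.001, 1.571, 0.0]
contact_force: [-0.3, -0.5, -0.0]
gripper_width: 0.0437
t62.42 [ 0.6086 -0.293   0.1992] x [ 0.     0.002 -1.   ] jaw deg 0.0 F [-1.6 -0.2  0.7] w0.0435 q [ 1.03  0.54 -0.89  1.41  0.42  1.39  0.14]
row [-0.0009  0.1264 -0.2081] [ 0.0003  0.0001 -0.0006] rows>=3.1
```

View pics/s20.png

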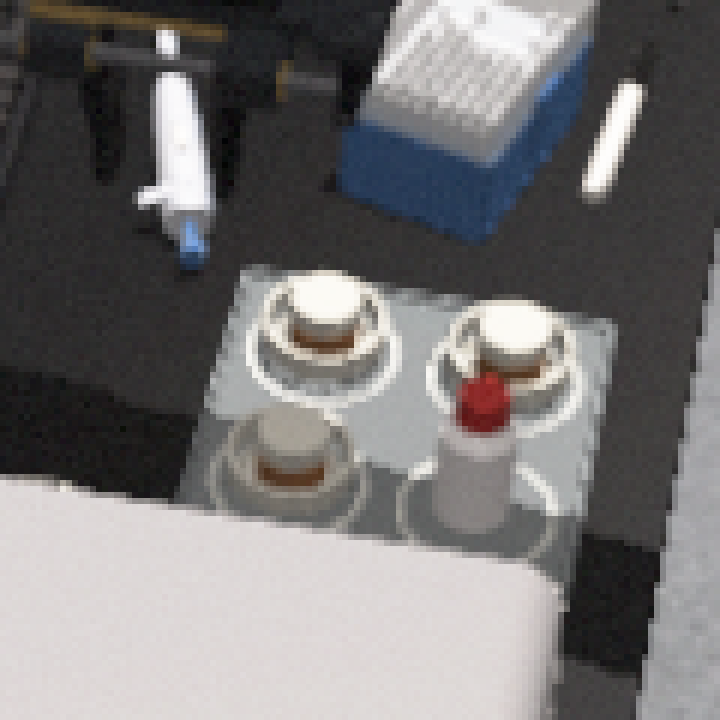

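View pics/t20.png

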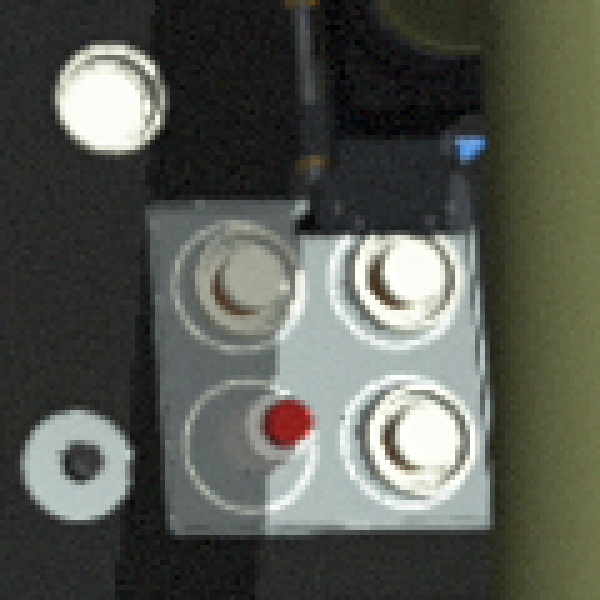

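All three jars stand in their dishes on the marks, and the bottle is untouched. Now I measure the cover knob and dish0.

Run:
```python
from h import *
for t in("17","20"):
    p=np.load(f"top{t}.npz")["p"]
    c=p[255:295,395:425];g=cv2.cvtColor(c,cv2.COLOR_RGB2GRAY)
    big=cv2.resize(g,None,fx=4,fy=4,interpolation=cv2.INTER_CUBIC)
    cn=max(cv2.findContours((big>95).astype(np.uint8),0,1)[0],key=cv2.contourArea);e=cv2.fitEllipse(cv2.convexHull(cn))
    print(t,"disc",pl("top",(e[0][0]+.5)/4-.5+395,(e[0][1]+.5)/4-.5+255,.006).round(4),np.array(e[1])/4)
    hull=np.zeros(big.shape,np.uint8);cv2.fillPoly(hull,[cv2.convexHull(cn)],1);hull=cv2.erode(hull,np.ones((13,13)))
    for u,v,a in blobs((hull>0)&(big<85),amin=100):print("knob",a/16,pl("top",(u+.5)/4-.5+395,(v+.5)/4-.5+255,.02).round(4))
    c=p[188:232,400:445];big=cv2.resize(cv2.cvtColor(c,cv2.COLOR_RGB2GRAY),None,fx=4,fy=4,interpolation=cv2.INTER_CUBIC)
    for th in(130,160,190):
        cn=max(cv2.findContours((big>th).astype(np.uint8),0,1)[0],key=cv2.contourArea);e=cv2.fitEllipse(cv2.convexHull(cn))
        print("dish0",pl("top",(e[0][0]+.5)/4-.5+400,(e[0][1]+.5)/4-.5+188,.022).round(4),np.array(e[1])/4)
```

```text
17 disc [ 0.4417 -0.1927  0.006 ] [22.0641098  22.66264725]
knob 41.375 [ 0.4418 -0.193   0.02  ]
dish0 [ 0.6573 -0.2207  0.022 ] [21.42376137 21.72709656]
dish0 [ 0.6587 -0.2184  0.022 ] [19.03873825 21.23300934]
dish0 [ 0.6616 -0.2154  0.022 ] [15.45987415 20.7191124 ]
20 disc [ 0.4415 -0.1932  0.006 ] [22.26940727 22.88064766]
knob 41.5 [ 0.4418 -0.1931  0.02  ]
dish0 [ 0.6564 -0.2214  0.022 ] [21.68466377 22.47597313]
dish0 [ 0.6565 -0.2215  0.022 ] [21.30186462 22.01004028]
dish0 [ 0.6564 -0.2216  0.022 ] [20.79731178 21.51421356]
```

```bash
python3 -m pendant '[0,0.04,-0.06,0,0,0, 0,0.08,-0.12,0,0,0, 0,0.11,-0.18,0,0,0, 0,0.125,-0.209,0,0,0, 0,0.125,-0.209,0,0,0, 0.04,0.125,-0.209,0,0,0, 0.1,0.125,-0.209,0,0,0, 0.16,0.125,-0.209,0,0,0, 0.18,0.125,-0.209,0,0,0, 0.18,0.125,-0.209,0,0,0]' 0
python3 - <<'E'
from h import *
st();plan([.4415,-.1928,.0302],0)
E
```

```text
time_s: 63.68
ee_pos: [0.4405, -0.1936, 0.0556]
ee_rot: [0.002, 1.571, 0.001]
contact_force: [0.0, 0.1, 1.0]
gripper_width: 0.0437
t63.67 [ 0.4405 -0.1936  0.0556] x [-0.     0.002 -1.   ] jaw deg -0.0 F [0.  0.1 1. ] w0.0437 q [ 1.28  0.29 -1.01  2.03  0.29  0.97  0.13]
row [0.0318 0.0009 0.0013] [-0.0002 -0.0001 -0.0007] rows>=0.4
```

```bash
python3 -m pendant '[0.015,0.0005,0.001,0,0,0, 0.027,0.0005,0.001,0,0,0, 0.031,0.0005,0.001,0,0,0, 0.031,0.0005,0.001,0,0,0, 0.031,0.0005,0.001,0,0,0]'
python3 -m pendant '[0,0,0,0,0,0, 0,0,0,0,0,0, 0,0,0,0,0,0, 0,0,0,0,0,0]' -1
python3 - <<'E'
from h import *
st()
E
python3 -m pendant '[-0.01,0,0,0,0,0, -0.05,0,0,0,0,0, -0.11,0,0,0,0,0, -0.18,0,0,0,0,0, -0.21,0,0,0,0,0, -0.21,0,0,0,0,0]'
python3 - <<'E'
from h import *
st();plan([.6564,-.222,.2],0)
E
```

```text
time_s: 64.3
ee_pos: [0.4411, -0.1939, 0.0315]
ee_rot: [0.0, 1.57, -0.001]
contact_force: [-1.2, 0.4, 1.1]
gripper_width: 0.0438
time_s: 64.8
ee_pos: [0.4409, -0.1937, 0.0312]
ee_rot: [0.001, 1.571, -0.001]
contact_force: [0.4, 0.3, 0.2]
gripper_width: 0.0202
t64.80 [ 0.4409 -0.1937  0.0312] x [ 0. -0. -1.] jaw deg -0.1 F [0.4 0.3 0.2] w0.0202 q [ 1.25  0.33 -0.98  2.05  0.34  0.93  0.08]
time_s: 65.55
ee_pos: [0.4421, -0.1942, 0.2011]
ee_rot: [-0.002, 1.568, -0.004]
contact_force: [-0.7, -0.0, -0.9]
gripper_width: 0.0201
t65.55 [ 0.4421 -0.1942  0.2011] x [ 0.003 -0.004 -1.   ] jaw deg -0.1 F [-0.7 -0.  -0.9] w0.0201 q [ 1.45  0.04 -1.1   1.88  0.04  1.24  0.34]
row [ 0.0023 -0.0343  0.268 ] [-0.0005  0.0009  0.0012] rows>=3.5
```

```bash
python3 -m pendant '[0,-0.01,0.07,0,0,0, 0,-0.02,0.14,0,0,0, 0,-0.03,0.21,0,0,0, 0,-0.0345,0.26,0,0,0, 0,-0.0345,0.268,0,0,0, 0,-0.0345,0.268,0,0,0, 0.05,-0.0345,0.268,0,0,0, 0.11,-0.0345,0.268,0,0,0, 0.15,-0.0345,0.268,0,0,0, 0.155,-0.0345,0.268,0,0,0, 0.155,-0.0345,0.268,0,0,0, 0.155,-0.0345,0.268,0,0,0]'
python3 - <<'E'
from h import *
st();p,d=cap("top","21");crop(p,425,215,40,7,"t21");plan([.6564,-.2223,.06],0)
E
```

```text
time_s: 67.05
ee_pos: [0.6562, -0.2218, 0.0774]
ee_rot: [0.0, 1.568, -0.002]
contact_force: [-1.0, -0.2, -0.4]
gripper_width: 0.0203
t67.05 [ 0.6562 -0.2218  0.0774] x [ 0.003 -0.001 -1.   ] jaw deg -0.1 F [-1.  -0.2 -0.4] w0.0203 q [ 0.92  0.72 -0.93  1.49  0.6   1.24 -0.09]
row [ 0.0216 -0.0006  0.0002] [-0.0005  0.0009  0.0004] rows>=0.3
```

View pics/t21.png

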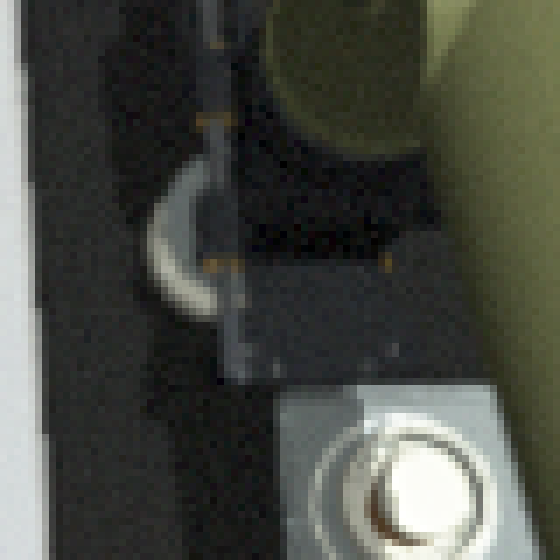

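```bash
python3 -m pendant '[0.012,0,0,0,0,0, 0.0225,0,0,0,0,0, 0.028,0,0,0,0,0, 0.0325,0,0,0,0,0, 0.0325,0,0,0,0,0, 0.0325,0,0,0,0,0]'
python3 - <<'E'
from h import *
st()
E
```

```text
time_s: 67.85
ee_pos: [0.6552, -0.2214, 0.0503]
ee_rot: [0.001, 1.571, -0.001]
contact_force: [-3.7, 0.4, 4.6]
gripper_width: 0.0201
t67.85 [ 0.6552 -0.2214  0.0503] x [-0.    -0.001 -1.   ] jaw deg -0.1 F [-3.7  0.4  4.6] w0.0201 q [ 0.91  0.74 -0.92  1.51  0.62  1.2  -0.1 ]
```

```bash
python3 -m pendant '[0,0,0,0,0,0, 0,0,0,0,0,0, 0,0,0,0,0,0]' 0
python3 -m pendant '[-0.03,0,0,0,0,0, -0.07,0,0,0,0,0, -0.14,0,0,0,0,0, -0.19,0,0,0,0,0, -0.19,-0.05,-0.08,0,0,0, -0.19,-0.12,-0.12,0,0,0, -0.19,-0.2,-0.14,0,0,0, -0.19,-0.27,-0.16,0,0,0, -0.19,-0.34,-0.18,0,0,0, -0.19,-0.34,-0.18,0,0,0]'
python3 - <<'E'
from h import *
st()
p,d=cap("top","22");crop(p,455,250,60,5,"t22");p,d=cap("side","22");crop(p,355,150,60,6,"s22")
p=np.load("top22.npz")["p"];c=p[185:235,400:445]
big=cv2.resize(cv2.cvtColor(c,cv2.COLOR_RGB2GRAY),None,fx=4,fy=4,interpolation=cv2.INTER_CUBIC)
for th in(95,110,130):
    cn=max(cv2.findContours((big>th).astype(np.uint8),0,1)[0],key=cv2.contourArea);e=cv2.fitEllipse(cv2.convexHull(cn))
    print(th,pl("top",(e[0][0]+.5)/4-.5+400,(e[0][1]+.5)/4-.5+185,.026).round(4),np.array(e[1])/4)
E
```

```text
time_s: 68.22
ee_pos: [0.6552, -0.2215, 0.0489]
ee_rot: [0.001, 1.571, -0.001]
contact_force: [-0.0, 0.6, -0.3]
gripper_width: 0.0401
time_s: 69.47
ee_pos: [0.5071, -0.5005, 0.2019]
ee_rot: [0.007, 1.571, -0.011]
contact_force: [0.6, 0.6, -0.2]
gripper_width: 0.0437
t69.47 [ 0.5071 -0.5005  0.2019] x [-0.001 -0.003 -1.   ] jaw deg -0.6 F [ 0.6  0.6 -0.2] w0.0437 q [ 1.34  0.65 -0.95  1.3   0.52  1.45  0.42]
95 [ 0.6551 -0.2207  0.026 ] [21.62606049 22.39426422]
110 [ 0.6551 -0.2207  0.026 ] [21.22262383 21.99730682]
130 [ 0.6552 -0.2208  0.026 ] [20.63955688 21.60707855]
```

View pics/t22.png

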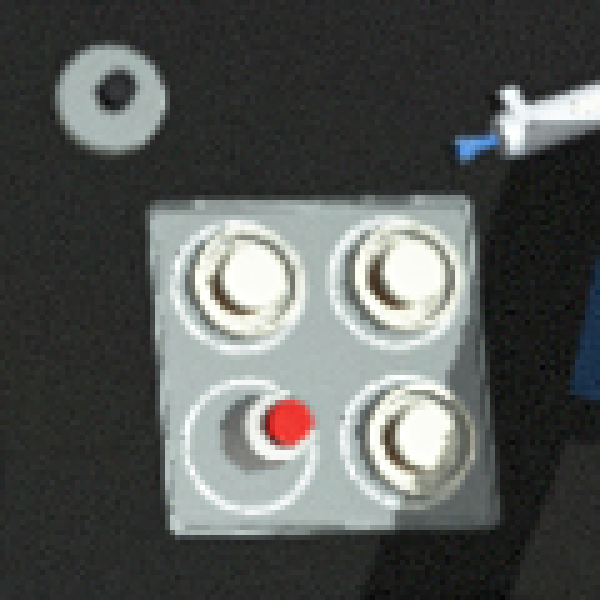

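View pics/s22.png

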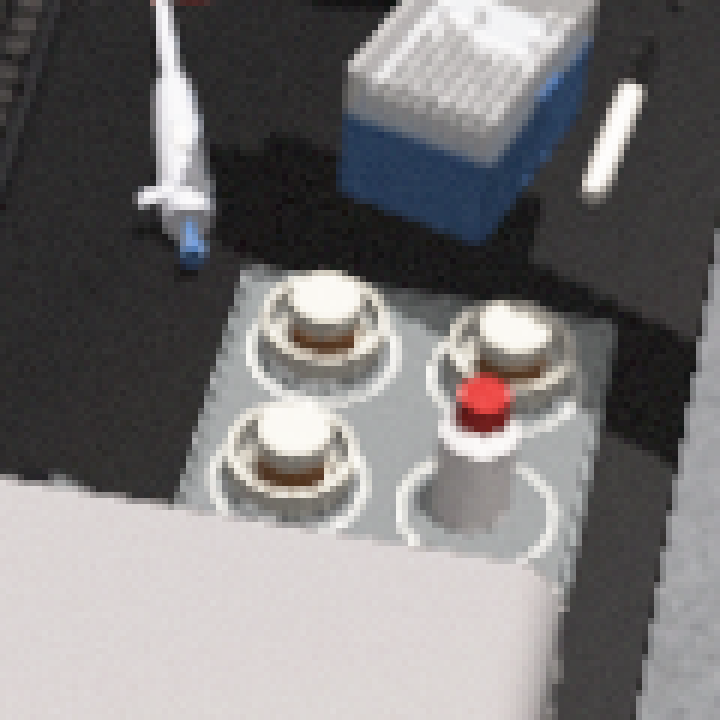

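The cover sits concentrically on dish0 at (110,97), and all three jars are centred. One last height and flatness check from the depth image, then I hand in.

Run:
```python
from h import *
D=np.load("top22.npz");d=D["d"];p=D["p"]
def w(u,v):
    o,r=ray("top",u,v);return o+r*d[v,u]
def plane(us,vs):
    P=np.array([w(u,v) for u,v in zip(us,vs)]);A=np.c_[P[:,:2]-P[:,:2].mean(0),np.ones(len(P))];k=np.linalg.lstsq(A,P[:,2],rcond=None)[0]
    return P.mean(0).round(4),"tilt %.3f"%np.hypot(k[0],k[1])
def disc(X,r):
    c=proj("top",X);yy,xx=np.mgrid[0:480,0:640];m=(xx-c[0])**2+(yy-c[1])**2<r*r;return xx[m],yy[m]
x,y=disc([.6551,-.2208,.026],9);m=p[y,x].min(1)>110;print("cover",plane(x[m],y[m]))
for X in([.5432,-.2942,.043],[.5455,-.388,.043],[.4495,-.3892,.043]):
    x,y=disc(X,4);print("cap",X,plane(x,y))
    cx=proj("top",X).astype(int);c=p[cx[1]-12:cx[1]+13,cx[0]-12:cx[0]+13].min(2)
arm.hand_in()
```

```text
cover (array([ 0.6535, -0.2196,  0.0273]), 'tilt 0.041')
cap [0.5432, -0.2942, 0.043] (array([ 0.5371, -0.2867,  0.0702]), 'tilt 2.975')
cap [0.5455, -0.388, 0.043] (array([ 0.5457, -0.3877,  0.0438]), 'tilt 0.034')
cap [0.4495, -0.3892, 0.043] (array([ 0.4497, -0.3886,  0.0442]), 'tilt 0.170')
the job is handed in; nothing more can be done
```

I've handed the job in with all three jars standing in their own dishes on the three free marks, but some of the last depth readings disagreed, as noted below. I laid the cover on the worktop, set each dish and then its jar, and put the cover back on the one remaining dish. The whole run took about 70 s of the 210 s allowed.

Partway through, the first jar and its dish were knocked about 9 mm off their mark while the arm was away. I put the dish back on its mark and re-centred the jar in it.

**Last pictures:** both views show the three jars upright and centred. The red-capped bottle is unmoved. The cover sits within about 2 mm of the stack's centre.

**Last depth check:** I ran this in the same script as the hand-in, so I couldn't act on it.

| Item | Height (mm) | Expected (mm) | Fitted tilt (rad) | Tilt limit (rad) |
|---|---|---|---|---|
| Cover | 27.3 | 26 | 0.04 | 0.08 |
| Jar on the far-right mark | 43.8 | 43 | 0.03 | 0.1 |
| Jar on the near-right mark | 44.2 | 43 | 0.17 | 0.1 |
| Jar on the far-left mark | 70.2 | 43 | 2.98 | 0.1 |

- **Far-left jar:** this reading isn't physically possible for the jar, so I take it as bad depth pixels. I did not confirm that.
- **Near-right jar:** the tilt is over the limit, but it comes from a patch only 8 pixels wide and the height is right, so I put it down to noise. I did not confirm that either.

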